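# Clear a jam in the date coder and restart it

## Robot

A 7-joint arm with a two-finger parallel gripper is mounted at the origin on the work surface. World frame = base frame: x ahead of the robot, y to its left, z up, the work surface at z = 0. Lengths are in mm, angles in rad, forces in N, time in s.
With the tool pointing down it reaches from about 400 to 750 mm from the base axis. Payload 19.5 kg.
Tool frame: the origin (TCP) lies at the very end of the fingers, on their centre line; the grasp point (between the pads) lies 19 mm behind it; z points along the fingers, y is the line along which they close (so a half turn about z gives the same grasp; the last joint's range is limited). The gripper opens to 85 mm and grips with 20 to 120 N. Pads are 22 mm wide; open, the fingers measure 114 mm over their backs; the gripper's body (76 mm by 85 mm) begins 54 mm behind the grasp point. The pads swing forward as they close: fully open they stand 13 mm farther back than shut.
Start: joints at [1.102, 0.707, -0.028, 1.485, 0.022, 0.951, -0.075], TCP at [238.016, -523.393, 207.968] pointing down, gripper open.
Joint ranges: [-2.71, 2.71], [-0.32, 2.16], [-1.57, 1.52], [0, 2.45], [-1.46, 4.6], [0, 2.02], [-2.83, 2.83]. Speed limits (rad/s): [1.89, 1.89, 2.57, 2.57, 3.01, 3.01, 3.01].

## Interface

Orientations are given as a unit quaternion [w, x, y, z].
In Python, from cell import ctrl, imaging, close_job gives the robot as it stands.
- The arm moves only by the tool move_arm, never from a script. Its argument "steps" is a list of rows, each an object with "offset": the shift along the tool's x, y, z in m, a list of three; "spin": the turn about the tool's z in degrees; "grip": the opening, from -1 (shut) to 1 (fully open), so that 0 is half open. In form: [{"offset": [tx, ty, tz], "spin": spin, "grip": grip}, ...]. A call has 1 to 12 rows; each row is the pose to reach, as a shift and turn from the pose commanded when the call began, along the tool's axes at that moment; what a row does not reach only later rows make up. A row lasts 1/12 s, in which the tool goes at most 41.7 mm and 7.16 degrees, less where a joint would pass 70% of its speed; a pose out of reach is approached as far as the arm can. A call with a gripper value outside its range is refused whole. The fingers move at their own pace and stop on an object; the grip force is fixed at half the most. Time passes only in rows, so rows that repeat a pose let the fingers close. It gives the time, the measured TCP pose, the force, the opening and the grip force at its end, in the units of the state.
- ctrl.observe(): the state, without advancing time (a new reading comes with each control period).
- imaging.read_camera(name): name is "scene" or "top" or "wrist"; returns a dict with "img" (420x560x3 uint8, blue, green, red), "range_z" (420x560 float32, mm along the optical axis (not along the pixel's ray), 0 where there is no reading), "mtx" (3x3 intrinsics, pixels), "eye" and "attitude" of the camera in the world; the wrist camera has in their place "mount" (4x4, takes a point from camera to tool coordinates, whose origin is the TCP and whose axes are the flange's). Camera axes: x right, y down, z forward; pixel columns grow to the right and rows downward; lengths in mm; the calibration is good to about 2 mm. A picture is of the moment at which its call begins: read the wrist's pose just before it.
- close_job(): hands the job in; it is judged then, once.
The state is a dict: "time": time; "joint_positions": joint angles; "qvel": joint speeds; "effort": joint torques, N m; "tool_pos": TCP position; "ee_rot": TCP orientation; "ft_force": force on the tool from outside, world axes, zero at the start; "torque": the same for the moment, N m; "gripper_width": opening from 0.0 (shut) to 1.0 (fully open); "finger_force": force on a finger pad.
Only numpy, scipy, OpenCV 4.12 (cv2) and the standard library are available. Lean on these libraries where they do the work, as an engineer would, in place of code of your own. Each camera call takes 0.05 s, during which the arm holds its last target. There are 200 camera calls.

## Task

Salve tins have jammed under the guard of the date coder. Press STOP; then draw out the clearing rake, whose handle has been pushed under the riser, set it down and take it again by the handle so that the head can go forward into the tunnel, and with it rake every tin out from under the guard, keeping the gripper itself out of there. Lay all the tins flat side by side in the reject tray, put the rake back level on its rest with the handle in the wide saddle and the shank in the fork, and only then press RESET and after it START, one key at a time; leave everything else where it stands.

Things in the scene. Friction and masses are not known exactly. Their poses are not given: they have to be found in the camera images.
- coder: Date coder, fixed. Origin on the bench under the middle of the tunnel mouth; +y along the belt into the tunnel (to the left), x across it (away from the robot). Dark rubber belt, top 70 mm above the bench, standing still. Infeed from y = -147 mm (free end) to the mouth at y = 0, with side plates 6 mm proud of the belt at |x| = 62 to 70 mm; guard tunnel from y = 0 to 200 mm.
- housing (a point): Centre of the top of the white printer housing (coder 0, 280, 150 mm), 140 x 160 mm, which closes the tunnel at y = 200 mm; keys in a row on it; behind them from x = 19 mm a cassette, top at 190 mm. On the belt a stop bar, 5 mm high, crosses at y = 165 to 169 mm. Tunnel guard: clear sides (inner faces x = +-60 mm) and a top of steel bars 16 mm apart, undersides 85 mm and tops 90 mm above the belt.
- stop_top (a point): Centre of the top of the STOP key when up. The widest of the three (32 mm across), nearest the guard; at coder x = -42, y = 230 mm, 168 mm above the bench. Pushed straight down it travels 6 mm against a spring (about 1.5 N to start, 5 N fully down); it springs back when let go.
- stop (a joint): Travel of the STOP key in m: 0 up, 0.006 fully down; it counts as pressed beyond 0.0045.
- reset_top (a point): Centre of the top of the RESET key when up. The narrowest (18 mm across), in the middle of the row; at coder x = -42, y = 275 mm, 168 mm above the bench. Pushed straight down it travels 6 mm against a spring (about 1.5 N to start, 5 N fully down); it springs back when let go.
- reset (a joint): Travel of the RESET key in m: 0 up, 0.006 fully down; it counts as pressed beyond 0.0045.
- start_top (a point): Centre of the top of the START key when up. Middle-sized (25 mm across), the one farthest from the guard; at coder x = -42, y = 318 mm, 168 mm above the bench. Pushed straight down it travels 6 mm against a spring (about 1.5 N to start, 5 N fully down); it springs back when let go.
- start (a joint): Travel of the START key in m: 0 up, 0.006 fully down; it counts as pressed beyond 0.0045.
- rake: Clearing rake, about 100 g. Origin on its axis at mid handle, +x to the head. Black handle 28 x 28 mm from x = -55 to 55 mm, 40 x 40 mm end cap behind it to -61; round steel shank 10 mm thick from 55 to 260 mm; balances at about x = 60 mm. At the start it lies on the bench, handle under the riser, pointing roughly to the robot's right, with the head and about 100 to 145 mm of shank in the open.
- rake_head (a point): Centre of the rake's head, on the axis, 260 mm from the rake's origin: a square plate 40 x 40 mm, 4 mm thick, square to the shank and centred on it, so that any of its four ways up serves.
- rest: Fixed rest, 260 x 50 mm. Origin: centre of underside; x roughly away from the robot. At x = -100 mm the saddle for the handle: 20 mm long, floor 50 mm high, lips 36 mm apart (tops 66). At x = +80 mm the fork for the shank: 20 mm long, floor 59 mm high, prongs 20 mm apart (tops 75). Rake rightly laid: level, head away from the robot, origin near x = -75, y = 0, z = 64 mm.
- tray: Shallow aluminium reject tray, fixed, 250 (x) x 130 (y) x 20 mm, walls and floor 3 mm. Origin at the centre of its underside.
- riser: Low wire riser shelf, fixed, 105 (x) x 250 (y) mm, brown board on chrome wire, with two pump bottles on it. Origin at the centre of its underside. Board underside 54 mm, edge wire underside 50 mm above the bench, top 58 mm; four 12 mm legs at x = +-49, y = +-125 mm.
- tin_a: Flat round aluminium salve tin, 44 mm across, 15 mm high, about 35 g; origin at its centre. The tins are alike; two to four are present, lying on the belt under the guard at the start, in two files about 34 mm either side of the belt's middle.
- tin_b: Flat round aluminium salve tin, 44 mm across, 15 mm high, about 35 g; origin at its centre. The tins are alike; two to four are present, lying on the belt under the guard at the start, in two files about 34 mm either side of the belt's middle.
- tin_c: Flat round aluminium salve tin, 44 mm across, 15 mm high, about 35 g; origin at its centre. The tins are alike; two to four are present, lying on the belt under the guard at the start, in two files about 34 mm either side of the belt's middle.
- tin_d: Flat round aluminium salve tin, 44 mm across, 15 mm high, about 35 g; origin at its centre. The tins are alike; two to four are present, lying on the belt under the guard at the start, in two files about 34 mm either side of the belt's middle.
- bottle_a: Amber pump bottle on the riser, 58 mm across, 140 mm tall; leave alone. Origin at its foot.
- bottle_b: Second such bottle on the riser; leave alone.
- dropper: Small amber dropper bottle, 32 mm across, 97 mm tall; leave alone.
- tape: Cardboard roll, 92 mm across, 46 mm high; leave alone.
- stick: Deodorant stick standing up, 34 mm across, 92 mm tall; leave alone.
- jar: Amber jar with black lid, 60 mm across, 60 mm high; leave alone.
- cutter: Closed box cutter lying down, 140 mm long; leave alone.
There are look-alikes about, which are no part of the job. What is shaped like the tin_a but purple is not meant.

How it is judged (in metres and radians):
On the way, in this order (a step that is already met when the one before it is completed fails the run):
1. STOP is pressed (value of joint stop above 0.0045 m), for 0.05 s.
2. the rake's head is in the tunnel, the gripper on its handle (y of rake_head in the frame of coder between 0.05 and 0.2 m and x of rake_head in the frame of coder between -0.06 and 0.06 m and z of rake_head in the frame of coder between 0.07 and 0.155 m and distance between the grasp point and rake below 0.075 m and contact force between the fingers and rake above 1 N), for 0.05 s.
3. every tin is out from under the guard (y of each of tin_a, tin_b, tin_c, tin_d in the frame of coder below -0.02 m), for 0.2 s.
4. all tins lie flat in the tray and the rake lies on its rest, let go (x of tin_a in the frame of tray between -0.115 and 0.115 m and y of tin_a in the frame of tray between -0.055 and 0.055 m and z of each of tin_a, tin_b, tin_c, tin_d in the frame of tray below 0.018 m and (angle between tin_a's own z axis and vertical below 0.15 rad or angle between tin_a's own z axis and vertical above 2.99 rad) and linear speed of each of tin_a, tin_b, tin_c, tin_d, rake below 0.05 m/s and x of tin_b in the frame of tray between -0.115 and 0.115 m and y of tin_b in the frame of tray between -0.055 and 0.055 m and (angle between tin_b's own z axis and vertical below 0.15 rad or angle between tin_b's own z axis and vertical above 2.99 rad) and x of tin_c in the frame of tray between -0.115 and 0.115 m and y of tin_c in the frame of tray between -0.055 and 0.055 m and (angle between tin_c's own z axis and vertical below 0.15 rad or angle between tin_c's own z axis and vertical above 2.99 rad) and x of tin_d in the frame of tray between -0.115 and 0.115 m and y of tin_d in the frame of tray between -0.055 and 0.055 m and (angle between tin_d's own z axis and vertical below 0.15 rad or angle between tin_d's own z axis and vertical above 2.99 rad) and x of rake in the frame of rest between -0.11 and -0.045 m and y of rake in the frame of rest between -0.012 and 0.012 m and z of rake in the frame of rest between 0.057 and 0.072 m and x of rake_head in the frame of rest above 0.13 m and z of rake_head in the frame of rest between 0.05 and 0.08 m and contact force between the fingers and rake below 0.1 N), for 0.2 s.
5. RESET is pressed (value of joint reset above 0.0045 m), for 0.05 s.
6. START is pressed (value of joint start above 0.0045 m), for 0.05 s.
At the end, for the whole second after the job is handed in: Every tin lies flat (within 9 deg, either face up) on the tray floor, not stacked; the rake lies still on its rest, handle in the saddle, shank in the fork, head away from the robot, within 12 mm sideways and 30 mm lengthwise; all keys are up (all of step 4 and value of joint each of stop, reset, start below 0.0015 m); the robot touches nothing.
It fails at once if RESET or START is pressed while a tin is still under the guard (value of joint any of reset, start above 0.002 m and ((y of tin_a in the frame of coder between 0.01 and 0.2 m and x of tin_a in the frame of coder between -0.06 and 0.06 m and z of tin_a in the frame of coder between 0.06 and 0.15 m) or (y of tin_b in the frame of coder between 0.01 and 0.2 m and x of tin_b in the frame of coder between -0.06 and 0.06 m and z of tin_b in the frame of coder between 0.06 and 0.15 m) or (y of tin_c in the frame of coder between 0.01 and 0.2 m and x of tin_c in the frame of coder between -0.06 and 0.06 m and z of tin_c in the frame of coder between 0.06 and 0.15 m) or (y of tin_d in the frame of coder between 0.01 and 0.2 m and x of tin_d in the frame of coder between -0.06 and 0.06 m and z of tin_d in the frame of coder between 0.06 and 0.15 m))).
It fails at once if two keys are pressed at once (value of joint each of stop, reset above 0.002 m or value of joint each of stop, start above 0.002 m or value of joint each of reset, start above 0.002 m).
It fails at once if the gripper reaches under the guard (y of the grasp point in the frame of coder between 0 and 0.2 m and x of the grasp point in the frame of coder between -0.06 and 0.06 m and z of the grasp point in the frame of coder between 0.06 and 0.155 m).
It fails at once if something that should be left alone is moved 40 mm (pump bottles 50 mm) or tipped over ((distance of bottle_a from where it was at the start of the episode above 0.05 m or angle between bottle_a's own z axis and vertical above 0.7 rad) or (distance of bottle_b from where it was at the start of the episode above 0.05 m or angle between bottle_b's own z axis and vertical above 0.7 rad) or (distance of dropper from where it was at the start of the episode above 0.04 m or angle between dropper's own z axis and vertical above 0.7 rad) or (distance of tape from where it was at the start of the episode above 0.04 m or angle between tape's own z axis and vertical above 0.7 rad) or (distance of stick from where it was at the start of the episode above 0.04 m or angle between stick's own z axis and vertical above 0.7 rad) or (distance of jar from where it was at the start of the episode above 0.04 m or angle between jar's own z axis and vertical above 0.7 rad) or (distance of cutter from where it was at the start of the episode above 0.04 m or angle between cutter's own z axis and vertical above 0.7 rad)).
Of tin_a, tin_b, tin_c, tin_d only 2 to 4 are there at a start; the rules pass over those that are not, and their reading is None.
At some moment in a run one of rake, tin_a, tin_b, tin_c, tin_d may be knocked a few centimetres aside while the robot is not near it.
Once in a run the grip may slacken for a moment while it holds something.
It also fails if it takes over 210 s, if anything falls off the work surface, if the arm or the gripper's body presses on something with over 40 N, if the wrist force passes 120 N, or if a joint passes its speed limit or range.

## Working session

There is one attempt and no reset: what is moved stays moved. The work goes in short steps, Python scripts to look and compute and a tool call to move; the robot and the scene stay as the last step left them, time stands still between calls to the robot, and variables do not carry over. Pictures are saved under pics/ and viewed, at most 14 in all, crops included, and the job is handed in when it is done.

Besides the shell and the picture viewer there is one more tool, called after "Emit:" as name([rows], argument=value, ...), one row to a line, values as JSON. move_arm: Moves the arm, as the interface text tells. Its arguments: {"type":"object","properties":{"steps":{"type":"array"}},"required":["steps"]}

```bash
ls; mkdir -p pics
cat > h.py <<'E'
import numpy as np, cv2
from cell import ctrl, imaging, close_job
from scipy.spatial.transform import Rotation as R
def cam(n):
    s=ctrl.observe(); c=imaging.read_camera(n); 
    if n=='wrist':
        q=s['ee_rot']; T=np.eye(4); T[:3,:3]=R.from_quat([q[1],q[2],q[3],q[0]]).as_matrix(); T[:3,3]=s['tool_pos']
        c['T']=T@np.array(c['mount'])
    return c
E
python3 - <<'E'
from h import *
s=ctrl.observe(); print(s)
for n in ('scene','top','wrist'):
    c=imaging.read_camera(n); cv2.imwrite(f'pics/{n}0.png',c['img']); np.savez(f'{n}0.npz',**{k:v for k,v in c.items()})
    print(n,{k:v for k,v in c.items() if k not in('img','range_z')})
E
```

```text
pics
{'time': 0.0, 'joint_positions': array([ 1.10231739,  0.70712011, -0.0276577 ,  1.48499706,  0.02199851,
        0.95093819, -0.07551516]), 'qvel': array([-9.61839098e-04,  2.42988079e-05, -8.10948542e-04, -5.63616043e-04,
        1.96852880e-04, -1.18283476e-03, -8.08083600e-04]), 'effort': array([ 7.50356430e-04, -8.83222103e+01,  1.23500582e+00, -2.36168665e+01,
        1.70122460e-02,  6.48506975e-03, -1.15814720e-05]), 'tool_pos': array([ 237.90574459, -523.13894128,  207.51775188]), 'ee_rot': array([-5.65947823e-04,  9.77316976e-01,  2.11780999e-01, -1.28673848e-04]), 'ft_force': array([0.58624409, 0.14287728, 0.22866342]), 'torque': array([ 0.00350342,  0.00092636, -0.00106574]), 'finger_force': 0.0, 'gripper_width': 1.0013084347313537}
scene {'mtx': array([[407.38232527,   0.        , 277.59332599],
       [  0.        , 407.38232527, 208.29538599],
       [  0.        ,   0.        ,   1.        ]]), 'eye': array([1035.14646083,  607.17507249,  689.00488294]), 'attitude': array([-0.15324173,  0.29741092,  0.83714863, -0.43271917])}
top {'mtx': array([[384.67012366,   0.        , 284.56549163],
       [  0.        , 384.67012366, 210.43180109],
       [  0.        ,   0.        ,   1.        ]]), 'eye': array([460.808867  ,   8.59183715, 961.37576977]), 'attitude': array([ 0.02809039, -0.69758076,  0.71421282, -0.0499205 ])}
wrist {'mtx': array([[307.77538833,   0.        , 276.96928637],
       [  0.        , 307.77538833, 209.07081619],
       [  0.        ,   0.        ,   1.        ]]), 'mount': array([[ 3.03504996e-04, -9.65342480e-01, -2.60986215e-01,
         6.48329891e+01],
       [ 9.99999793e-01,  4.41064317e-04, -4.68504393e-04,
         1.48571302e+00],
       [ 5.67378899e-04, -2.60986019e-01,  9.65342414e-01,
        -1.65628201e+02],
       [ 0.00000000e+00,  0.00000000e+00,  0.00000000e+00,
         1.00000000e+00]])}
```

View pics/top0.png

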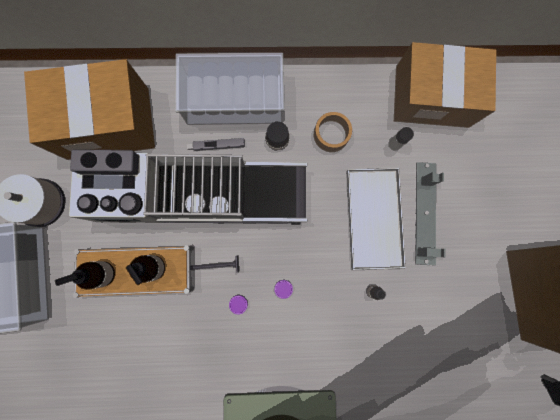

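View pics/scene0.png

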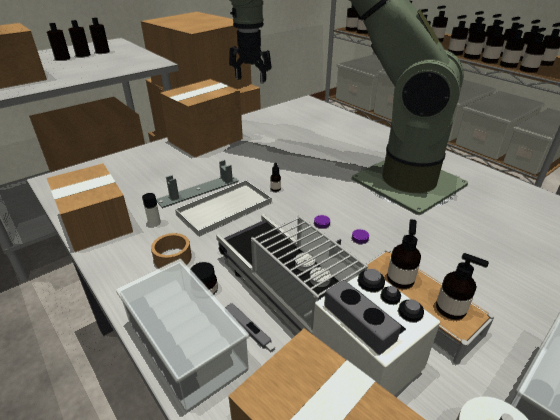

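```bash
cat >> h.py <<'E'
def cloud(c):
    K=np.array(c['mtx']); z=c['range_z'].astype(float); v,u=np.mgrid[:z.shape[0],:z.shape[1]]
    P=np.stack([(u-K[0,2])*z/K[0,0],(v-K[1,2])*z/K[1,1],z],-1)
    if 'T' in c: T=c['T']; W=P@T[:3,:3].T+T[:3,3]
    else:
        q=c['attitude']; W=P@R.from_quat([q[1],q[2],q[3],q[0]]).as_matrix().T+c['eye']
    W[z<=0]=np.nan; return W
def ray(c,u,v,h):
    "world point where the ray of pixel u,v meets height h"
    K=np.array(c['mtx']); d=np.array([(u-K[0,2])/K[0,0],(v-K[1,2])/K[1,1],1])
    if 'T' in c: Rm=c['T'][:3,:3]; e=c['T'][:3,3]
    else:
        q=c['attitude']; Rm=R.from_quat([q[1],q[2],q[3],q[0]]).as_matrix(); e=np.array(c['eye'])
    d=Rm@d; return e+d*(h-e[2])/d[2]
E
python3 - <<'E'
from h import *
c=dict(np.load('top0.npz')); W=cloud(c); np.save('W0.npy',W)
for n,u,v in [('bench',300,350),('stop',131,203),('reset',108,204),('start',88,204),('belt',280,190),('tin1',195,203),('tin2',219,205),('trayc',375,220),('rest',426,213),('shank',213,266),('head',237,264),('board',120,285),('house',110,213)]:
    print(n,W[v,u].round(0))
i=c['img']
a=cv2.resize(i[140:240,60:320],None,fx=3,fy=3,interpolation=cv2.INTER_CUBIC)
b=cv2.resize(i[235:305,60:320],None,fx=3,fy=3,interpolation=cv2.INTER_CUBIC)
cv2.imwrite('pics/c1.png',np.vstack([a,b]))
E
```

```text
bench [226. -51.  -0.]
stop [570. 296. 173.]
reset [569. 343. 172.]
start [570. 384. 171.]
belt [608. -11.  69.]
tin1 [579. 185.  83.]
tin2 [574. 130.  82.]
trayc [ 538. -251.   -1.]
rest [ 552. -379.    8.]
shank [434. 153.  25.]
head [437.  95.  33.]
board [397. 360.  58.]
house [553. 349. 148.]
```

View pics/c1.png

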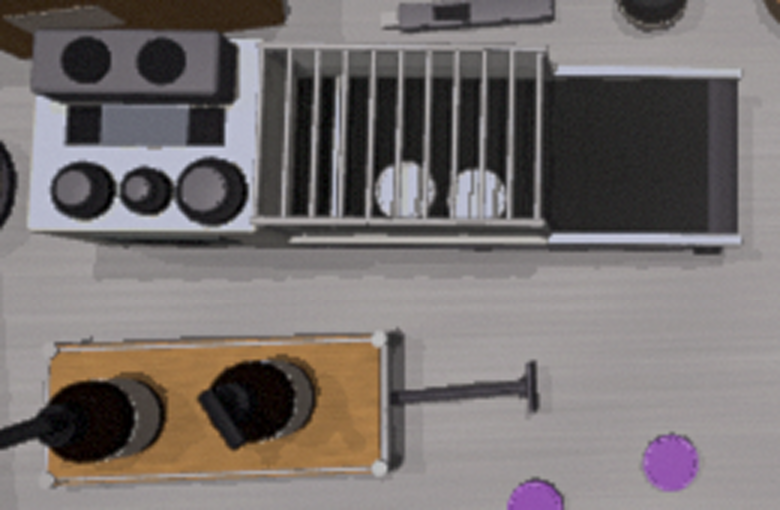

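Run:
```python
from h import *
W=np.load('W0.npy'); c=dict(np.load('top0.npz')); X,Y,Z=W[...,0],W[...,1],W[...,2]
def rect(m,n):
    P=np.stack([X[m],Y[m]],1).astype(np.float32); r=cv2.minAreaRect(P); print(n,len(P),np.round(r[0],1),np.round(r[1],1),round(r[2],2),'z',np.median(Z[m]).round(1),'med',np.median(P,0).round(1)); return P
vv,uu=np.mgrid[:420,:560]
def box(a,b,c_,d): return (uu>=a)&(uu<b)&(vv>=c_)&(vv<d)
for n,b in (('stop',(118,143,190,216)),('reset',(97,119,192,214)),('start',(75,99,190,216))):
    m=box(*b)&(Z>163)&(Z<180); m2=cv2.connectedComponents(m.astype(np.uint8))[1]; k=m2[(b[2]+b[3])//2,(b[0]+b[1])//2]; rect(m2==k if k else m,n)
rect(box(60,160,140,225)&(Z>140)&(Z<157),'housing')
rect(box(140,320,140,230)&(Z>60)&(Z<80),'belt all')
rect(box(246,310,150,230)&(Z>60)&(Z<82),'infeed')
m=box(140,248,145,225)&(Z>150)&(Z<168)&(X>500); rect(m,'guardtop')
for n,b in (('t1',(184,207,190,218)),('t2',(208,231,190,218))):
    rect(box(*b)&(Z>76)&(Z<92),n)
rect(box(140,248,145,225)&(Z>76)&(Z<92),'tinlevel all')
rect(box(340,412,160,276)&(Z>8)&(Z<30),'tray walls')
rect(box(412,442,155,270)&(Z>3)&(Z<20),'rest base')
rect(box(412,447,155,270)&(Z>45)&(Z<90)&(X>600),'fork')
rect(box(412,447,155,270)&(Z>45)&(Z<90)&(X<550),'saddle')
rect(box(190,243,250,280)&(Z>8)&(Z<60)&(Y<200),'rake')
rect(box(190,230,250,280)&(Z>8)&(Z<40)&(Y<200),'shank')
rect(box(228,245,250,280)&(Z>8)&(Z<60),'head')
rect(box(60,200,240,300)&(Z>52)&(Z<64),'riser')
rect(box(270,296,278,300)&(Z>8)&(Z<25),'purple1');rect(box(226,250,293,314)&(Z>8)&(Z<25),'purple2')
for n,p in (('tape',(345,117)),('stick',(405,135)),('drop',(376,292)),('jar',(277,133)),('b1',(92,273)),('b2',(148,267))): print(n,W[p[1],p[0]].round(0))
```

```text
stop 230 [572.2 305. ] [37.8 39. ] 25.34 z 171.2 med [570.7 303. ]
reset 86 [573.5 351. ] [22.7 24.2] 44.15 z 170.7 med [571.7 348. ]
start 155 [575.4 391.2] [33.  28.5] 55.03 z 170.9 med [572.7 390.2]
housing 2572 [613.1 339.6] [187.1 138.1] 89.37 z 150.5 med [605.6 349.2]
belt all 6800 [635.7 123. ] [392.3 196.8] 88.66 z 69.7 med [611.7  65.9]
infeed 3500 [604.6  -1.4] [142.  140.2] 88.59 z 69.6 med [604.7   1.9]
guardtop 1933 [610.1 180.7] [217.2 135.3] 88.49 z 158.3 med [610.3 190.8]
t1 240 [579.3 185.5] [43.2 41.8] 89.94 z 85.3 med [578.9 184.3]
t2 225 [575.9 131.1] [43.4 37.7] 89.04 z 85.2 med [573.4 131.6]
tinlevel all 712 [608.2 187.8] [243.4 136.3] 89.18 z 84.6 med [579.5 172.8]
tray walls 625 [ 541.9 -247.8] [250.  131.4] 0.5 z 17.6 med [ 545.2 -267.1]
rest base 1531 [ 562.9 -375.9] [ 65.1 278.7] 84.83 z 5.3 med [ 551.8 -377.4]
fork 151 [ 632.5 -385.2] [29.1 19.3] 85.08 z 59.5 med [ 631.4 -386.1]
saddle 185 [ 454.1 -372.8] [46.3 19. ] 88.54 z 51.0 med [ 453.6 -375.1]
rake 232 [435.7 147. ] [ 37.8 104.7] 2.34 z 24.1 med [435.2 134.6]
shank 151 [434.9 157.2] [ 9.9 84.2] 2.99 z 23.6 med [435.  157.7]
head 89 [437.2 106.4] [37.8 23.1] 3.17 z 26.8 med [437.5  99.3]
riser 3551 [428.1 334.8] [109.1 261.7] 0.37 z 58.0 med [428.1 325.4]
purple1 272 [374.1 -13.5] [42.7 43.2] 26.44 z 14.9 med [374.2 -13.5]
purple2 280 [341.4  95.8] [43.2 42.3] 89.03 z 14.9 med [341.1  95.7]
tape [ 793. -177.   42.]
stick [ 729. -307.   91.]
drop [ 367. -224.   74.]
jar [749.  -7.  59.]
b1 [430. 383. 147.]
b2 [439. 269. 145.]
```

Emit:
move_arm([
  {"offset": [0.289,-0.004,-0.043],"spin": -65.55,"grip": -1},
  {"offset": [0.289,-0.004,-0.043],"spin": -65.55,"grip": -1},
  {"offset": [0.289,-0.004,-0.043],"spin": -65.55,"grip": -1},
  {"offset": [0.289,-0.004,-0.043],"spin": -65.55,"grip": -1},
  {"offset": [0.289,-0.004,-0.043],"spin": -65.55,"grip": -1},
  {"offset": [0.289,-0.004,-0.043],"spin": -65.55,"grip": -1},
  {"offset": [0.289,-0.004,-0.043],"spin": -65.55,"grip": -1},
  {"offset": [0.289,-0.004,-0.043],"spin": -65.55,"grip": -1},
  {"offset": [0.289,-0.004,-0.043],"spin": -65.55,"grip": -1},
  {"offset": [0.289,-0.004,-0.043],"spin": -65.55,"grip": -1},
  {"offset": [0.289,-0.004,-0.043],"spin": -65.55,"grip": -1},
  {"offset": [0.289,-0.004,-0.043],"spin": -65.55,"grip": -1},
])

```text
time: 1.15
tool_pos: [499.1, -400.4, 250.9]
ee_rot: [-0.0, 0.709, 0.705, -0.0]
ft_force: [-0.1, 0.1, 0.6]
gripper_width: -0.002
finger_force: 0.0
```

Emit:
move_arm([
  {"offset": [0.45,0.072,0],"spin": -0.3,"grip": -1},
  {"offset": [0.45,0.072,0],"spin": -0.3,"grip": -1},
  {"offset": [0.45,0.072,0],"spin": -0.3,"grip": -1},
  {"offset": [0.45,0.072,0],"spin": -0.3,"grip": -1},
  {"offset": [0.45,0.072,0],"spin": -0.3,"grip": -1},
  {"offset": [0.45,0.072,0],"spin": -0.3,"grip": -1},
  {"offset": [0.45,0.072,0],"spin": -0.3,"grip": -1},
  {"offset": [0.45,0.072,0],"spin": -0.3,"grip": -1},
  {"offset": [0.45,0.072,0],"spin": -0.3,"grip": -1},
  {"offset": [0.45,0.072,0],"spin": -0.3,"grip": -1},
  {"offset": [0.45,0.072,0],"spin": -0.3,"grip": -1},
  {"offset": [0.45,0.072,0],"spin": -0.3,"grip": -1},
])

```text
time: 2.15
tool_pos: [571.4, 58.2, 251.1]
ee_rot: [-0.001, 0.704, 0.711, 0.002]
ft_force: [-1.4, 1.4, 0.1]
gripper_width: -0.002
finger_force: 0.0
```

Emit:
move_arm([
  {"offset": [0.254,0,0],"spin": 0,"grip": -1},
  {"offset": [0.254,0,0],"spin": 0,"grip": -1},
  {"offset": [0.254,0,0],"spin": 0,"grip": -1},
  {"offset": [0.254,0,0],"spin": 0,"grip": -1},
  {"offset": [0.254,0,0],"spin": 0,"grip": -1},
  {"offset": [0.254,0,0],"spin": 0,"grip": -1},
  {"offset": [0.254,0,0],"spin": 0,"grip": -1},
  {"offset": [0.254,0,0],"spin": 0,"grip": -1},
  {"offset": [0.254,0,0],"spin": 0,"grip": -1},
  {"offset": [0.254,0,0.06],"spin": 0,"grip": -1},
  {"offset": [0.254,0,0.06],"spin": 0,"grip": -1},
  {"offset": [0.254,0,0.06],"spin": 0,"grip": -1},
])

```text
time: 3.15
tool_pos: [569.3, 301.3, 187.8]
ee_rot: [-0.0, 0.706, 0.708, -0.003]
ft_force: [-0.4, -0.5, -0.2]
gripper_width: 0.001
finger_force: 0.0
```

Emit:
move_arm([
  {"offset": [0.001,0.001,0.01],"spin": 0,"grip": -1},
  {"offset": [0.001,0.001,0.018],"spin": 0,"grip": -1},
  {"offset": [0.001,0.001,0.022],"spin": 0,"grip": -1},
  {"offset": [0.001,0.001,0.024],"spin": 0,"grip": -1},
  {"offset": [0.001,0.001,0.024],"spin": 0,"grip": -1},
])

```text
time: 3.57
tool_pos: [571.1, 304.8, 167.2]
ee_rot: [-0.0, 0.705, 0.709, 0.0]
ft_force: [-1.0, -0.0, -0.3]
gripper_width: -0.0
finger_force: 0.0
```

Emit:
move_arm([
  {"offset": [0,0,0.002],"spin": 0,"grip": -1},
  {"offset": [0,0,0.004],"spin": 0,"grip": -1},
  {"offset": [0,0,0.006],"spin": 0,"grip": -1},
  {"offset": [0,0,0.006],"spin": 0,"grip": -1},
  {"offset": [0,0,0.006],"spin": 0,"grip": -1},
])

```text
time: 3.98
tool_pos: [571.1, 304.9, 161.0]
ee_rot: [-0.0, 0.705, 0.709, -0.0]
ft_force: [0.2, -0.4, -0.2]
gripper_width: 0.002
finger_force: 0.0
```

Run:
```python
from h import *
s=ctrl.observe(); print(s['tool_pos'],s['ft_force'],s['gripper_width'])
c=cam('scene'); i=c['img']
a=cv2.resize(i[200:360,300:460],None,fx=3.5,fy=3.5,interpolation=cv2.INTER_CUBIC); cv2.imwrite('pics/s1.png',a)
W=cloud(c); np.save('Ws.npy',W); print(ctrl.observe()['ft_force'])
```

```text
[571.05883504 304.88332545 161.0188675 ] [ 0.20344609 -0.43567521 -0.1877609 ] 0.0024451802935168978
[ 0.65361668 -0.25199705  0.2683675 ]
```

View pics/s1.png

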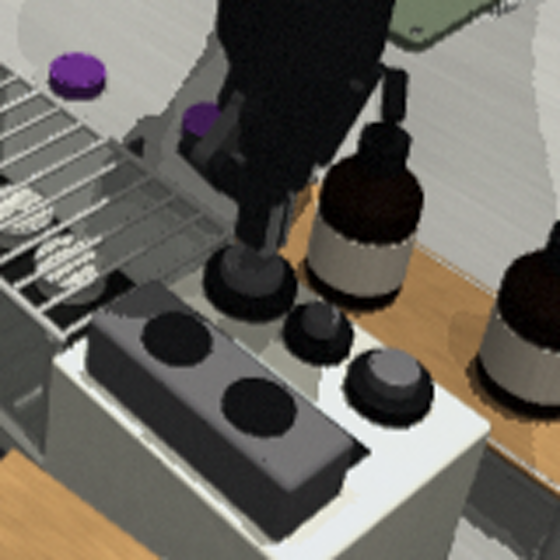

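Emit:
move_arm([
  {"offset": [0,0,0.001],"spin": 0,"grip": -1},
  {"offset": [0,0,0.002],"spin": 0,"grip": -1},
  {"offset": [0,0,0.002],"spin": 0,"grip": -1},
  {"offset": [0,0,0.002],"spin": 0,"grip": -1},
])

```text
time: 4.37
tool_pos: [571.0, 304.9, 159.0]
ee_rot: [-0.0, 0.705, 0.709, -0.0]
ft_force: [0.0, 0.4, 0.5]
gripper_width: 0.003
finger_force: 0.0
```

Run:
```python
from h import *
W=np.load('Ws.npy')
for u in (368,372,376):
    for v in range(258,292,2): print(u,v,W[v,u].round(0))
print('start',[W[v,413].round(0) for v in (302,305,308)],'reset',W[290,391].round(0))
```

```text
368 258 [607. 315. 237.]
368 260 [584. 299. 208.]
368 262 [583. 300. 203.]
368 264 [585. 301. 200.]
368 266 [585. 302. 197.]
368 268 [583. 301. 190.]
368 270 [568. 292. 169.]
368 272 [573. 296. 170.]
368 274 [577. 300. 170.]
368 276 [582. 304. 171.]
368 278 [584. 306. 170.]
368 280 [588. 309. 169.]
368 282 [586. 309. 163.]
368 284 [588. 310. 161.]
368 286 [592. 314. 161.]
368 288 [592. 315. 157.]
368 290 [592. 316. 153.]
372 258 [601. 318. 235.]
372 260 [600. 318. 231.]
372 262 [584. 308. 210.]
372 264 [585. 309. 206.]
372 266 [583. 309. 200.]
372 268 [584. 310. 197.]
372 270 [583. 310. 192.]
372 272 [569. 302. 172.]
372 274 [571. 304. 170.]
372 276 [575. 307. 170.]
372 278 [578. 310. 169.]
372 280 [583. 314. 170.]
372 282 [585. 316. 168.]
372 284 [584. 316. 162.]
372 286 [586. 318. 160.]
372 288 [588. 320. 158.]
372 290 [588. 321. 154.]
376 258 [581. 313. 220.]
376 260 [582. 314. 218.]
376 262 [578. 312. 209.]
376 264 [577. 312. 204.]
376 266 [579. 314. 201.]
376 268 [578. 314. 196.]
376 270 [579. 316. 193.]
376 272 [578. 316. 188.]
376 274 [566. 309. 170.]
376 276 [570. 312. 170.]
376 278 [574. 315. 171.]
376 280 [575. 317. 168.]
376 282 [576. 318. 164.]
376 284 [576. 319. 160.]
376 286 [581. 323. 161.]
376 288 [582. 324. 158.]
376 290 [582. 325. 154.]
start [array([569., 390., 170.]), array([575., 394., 171.]), array([581., 398., 171.])] reset [577. 350. 171.]
```

Run:
```python
from h import *
c=cam('wrist'); print(ctrl.observe()['tool_pos'])
M=np.array(c['mount']); K=c['mtx']; z=c['range_z'].astype(float); v,u=np.mgrid[:420,:560]
P=np.stack([(u-K[0,2])*z/K[0,0],(v-K[1,2])*z/K[1,1],z],-1)@M[:3,:3].T+M[:3,3]
for vv in range(330,420,8): print(vv,[tuple(P[vv,uu].round(0).astype(int)) for uu in (250,265,277,290,305)])
cv2.imwrite('pics/w1.png',c['img'])
c=cam('scene'); W=cloud(c); 
for uu in (366,370,374,378,382): print(uu,[(vv,*W[vv,uu].round(0).astype(int)) for vv in range(262,284,3)])
```

```text
[571.06065777 304.89700607 159.03406012]
330 [(np.int64(15), np.int64(-7), np.int64(-99)), (np.int64(-5), np.int64(-5), np.int64(-73)), (np.int64(-114), np.int64(0), np.int64(74)), (np.int64(8), np.int64(3), np.int64(-89)), (np.int64(15), np.int64(7), np.int64(-100))]
338 [(np.int64(15), np.int64(-7), np.int64(-102)), (np.int64(-10), np.int64(-5), np.int64(-71)), (np.int64(-121), np.int64(0), np.int64(73)), (np.int64(5), np.int64(3), np.int64(-89)), (np.int64(15), np.int64(6), np.int64(-102))]
346 [(np.int64(15), np.int64(-7), np.int64(-105)), (np.int64(-9), np.int64(-5), np.int64(-76)), (np.int64(-72), np.int64(0), np.int64(1)), (np.int64(3), np.int64(3), np.int64(-90)), (np.int64(16), np.int64(6), np.int64(-106))]
354 [(np.int64(15), np.int64(-6), np.int64(-108)), (np.int64(10), np.int64(-3), np.int64(-101)), (np.int64(9), np.int64(0), np.int64(-101)), (np.int64(9), np.int64(3), np.int64(-100)), (np.int64(16), np.int64(6), np.int64(-109))]
362 [(np.int64(13), np.int64(-6), np.int64(-108)), (np.int64(8), np.int64(-3), np.int64(-103)), (np.int64(9), np.int64(0), np.int64(-103)), (np.
[... 3083 characters left out ...]
(317), np.int64(197)), (271, np.int64(574), np.int64(317), np.int64(189)), (274, np.int64(564), np.int64(312), np.int64(171)), (277, np.int64(569), np.int64(316), np.int64(170)), (280, np.int64(573), np.int64(319), np.int64(168)), (283, np.int64(573), np.int64(320), np.int64(161))]
382 [(262, np.int64(567), np.int64(317), np.int64(206)), (265, np.int64(566), np.int64(317), np.int64(199)), (268, np.int64(438), np.int64(239), np.int64(57)), (271, np.int64(445), np.int64(245), np.int64(56)), (274, np.int64(452), np.int64(251), np.int64(55)), (277, np.int64(554), np.int64(315), np.int64(160)), (280, np.int64(559), np.int64(319), np.int64(159)), (283, np.int64(567), np.int64(325), np.int64(161))]
```

View pics/w1.png

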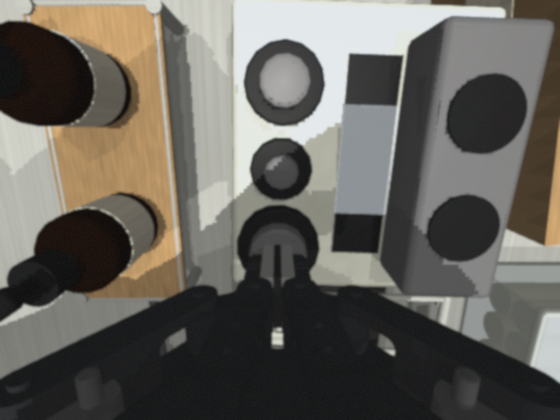

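Run:
```python
from h import *
c=cam('wrist')
M=np.array(c['mount']); K=c['mtx']; z=c['range_z'].astype(float); v,u=np.mgrid[:420,:560]
P=np.stack([(u-K[0,2])*z/K[0,0],(v-K[1,2])*z/K[1,1],z],-1)@M[:3,:3].T+M[:3,3]
for vv in range(220,330,6): print(vv,[P[vv,uu].round(0).astype(int).tolist() for uu in (262,270,277,284,292)])
for p in ((285,75),(281,172),(260,20)): print(P[p[1],p[0]].round(1))
```

```text
220 [[14, -9, -3], [14, -4, -3], [14, 0, -2], [14, 3, -2], [14, 8, -3]]
226 [[10, -9, -3], [12, -4, -8], [12, 0, -8], [12, 3, -7], [11, 8, -4]]
232 [[9, -8, -9], [10, -4, -12], [10, 0, -13], [10, 3, -12], [10, 8, -12]]
238 [[7, -8, -12], [7, -4, -12], [7, 0, -12], [7, 3, -13], [7, 7, -13]]
244 [[4, -8, -12], [3, -4, -12], [4, 0, -13], [4, 3, -13], [4, 8, -12]]
250 [[0, -8, -13], [9, -4, -33], [9, 0, -33], [9, 3, -34], [1, 8, -14]]
256 [[9, -7, -41], [9, -3, -40], [9, 0, -40], [9, 3, -41], [5, 7, -31]]
262 [[9, -7, -47], [9, -3, -47], [9, 0, -46], [9, 3, -47], [10, 6, -48]]
268 [[10, -6, -53], [9, -3, -52], [9, 0, -52], [9, 2, -53], [9, 6, -53]]
274 [[9, -6, -57], [9, -3, -58], [9, 0, -57], [9, 2, -58], [9, 5, -58]]
280 [[10, -6, -64], [8, -3, -59], [8, 0, -60], [8, 2, -61], [10, 5, -64]]
286 [[10, -6, -69], [10, -3, -69], [5, 0, -60], [10, 2, -68], [10, 5, -69]]
292 [[10, -5, -73], [9, -3, -71], [3, 0, -61], [10, 2, -72], [10, 5, -73]]
298 [[10, -5, -77], [7, -3, -71], [1, 0, -61], [9, 2, -75], [10, 4, -76]]
304 [[10, -5, -79], [4, -3, -71], [-3, 0, -59], [7, 2, -74], [10, 4, -79]]
310 [[15, -5, -90], [1, -3, -69], [-5, 0, -61], [3, 2, -72], [15, 4, -91]]
316 [[13, -5, -90], [-1, -3, -70], [-7, 0, -61], [0, 2, -72], [14, 4, -92]]
322 [[11, -5, -90], [-3, -3, -71], [-10, 0, -60], [-3, 2, -71], [12, 4, -92]]
328 [[10, -5, -91], [-5, -3, -71], [-13, 0, -61], [-5, 2, -71], [11, 4, -93]]
[ 86.9   3.3 -12.1]
[ 42.1   1.6 -13.3]
[116.1  -9.1  10.3]
```

Emit:
move_arm([
  {"offset": [0,0,0.004],"spin": 0,"grip": -1},
  {"offset": [0,0,0.008],"spin": 0,"grip": -1},
  {"offset": [0,0,0.012],"spin": 0,"grip": -1},
  {"offset": [0,0,0.012],"spin": 0,"grip": -1},
])

```text
time: 4.85
tool_pos: [571.0, 304.8, 146.2]
ee_rot: [-0.0, 0.705, 0.709, -0.0]
ft_force: [-1.2, -1.3, 3.6]
gripper_width: -0.0
finger_force: 1.4
```

Emit:
move_arm([
  {"offset": [0,0,0.002],"spin": 0,"grip": -1},
  {"offset": [0,0,0.004],"spin": 0,"grip": -1},
  {"offset": [0,0,0.004],"spin": 0,"grip": -1},
])

```text
time: 5.1
tool_pos: [571.0, 304.9, 142.9]
ee_rot: [-0.0, 0.705, 0.709, 0.0]
ft_force: [-1.3, -0.6, 4.6]
gripper_width: 0.001
finger_force: 2.4
```

Emit:
move_arm([
  {"offset": [0,0,0.002],"spin": 0,"grip": -1},
  {"offset": [0,0,0.003],"spin": 0,"grip": -1},
  {"offset": [0,0,0.003],"spin": 0,"grip": -1},
])

```text
time: 5.35
tool_pos: [571.3, 305.0, 142.3]
ee_rot: [0.0, 0.705, 0.709, 0.001]
ft_force: [-10.9, -6.3, 34.2]
gripper_width: -0.0
finger_force: 17.0
```

Emit:
move_arm([
  {"offset": [0,0,-0.04],"spin": 0,"grip": -1},
  {"offset": [0,0,-0.08],"spin": 0,"grip": -1},
  {"offset": [0,0,-0.11],"spin": 0,"grip": -1},
  {"offset": [-0.155,-0.136,-0.11],"spin": -2.3,"grip": 1},
  {"offset": [-0.155,-0.136,-0.11],"spin": -2.3,"grip": 1},
  {"offset": [-0.155,-0.136,-0.11],"spin": -2.3,"grip": 1},
  {"offset": [-0.155,-0.136,-0.11],"spin": -2.3,"grip": 1},
  {"offset": [-0.155,-0.136,-0.11],"spin": -2.3,"grip": 1},
  {"offset": [-0.155,-0.136,-0.11],"spin": -2.3,"grip": 1},
  {"offset": [-0.155,-0.136,-0.06],"spin": -2.3,"grip": 1},
  {"offset": [-0.155,-0.136,-0.02],"spin": -2.3,"grip": 1},
  {"offset": [-0.155,-0.136,0.02],"spin": -2.3,"grip": 1},
])

```text
time: 6.35
tool_pos: [436.0, 149.1, 124.1]
ee_rot: [0.0, 0.691, 0.723, 0.001]
ft_force: [2.6, 1.1, -2.7]
gripper_width: 1.003
finger_force: 0.0
```

Emit:
move_arm([
  {"offset": [0,0,0.02],"spin": 0,"grip": 1},
  {"offset": [0,0,0.02],"spin": 0,"grip": 1},
])

```text
time: 6.52
tool_pos: [434.3, 148.8, 101.8]
ee_rot: [-0.001, 0.691, 0.723, -0.002]
ft_force: [0.4, -0.3, 0.9]
gripper_width: 0.996
finger_force: 0.0
```

Run:
```python
from h import *
c=cam('wrist'); print(ctrl.observe()['tool_pos'],ctrl.observe()['ee_rot'])
W=cloud(c); X,Y,Z=W[...,0],W[...,1],W[...,2]
for y in range(70,205,10):
    m=(abs(Y-y)<3)&(X>395)&(X<475)&(Z>12)&(Z<45)
    if m.sum(): print(y,m.sum(),X[m].min().round(1),X[m].max().round(1),Z[m].max().round(1))
c=cam('top'); W=cloud(c); X,Y,Z=W[...,0],W[...,1],W[...,2]
for y in range(80,205,10):
    m=(abs(Y-y)<3)&(X>395)&(X<475)&(Z>12)&(Z<45)
    if m.sum(): print('top',y,m.sum(),X[m].mean().round(1),Z[m].max().round(1))
```

```text
[435.17683007 149.10078289 104.08251999] [-6.54654941e-04  6.90672375e-01  7.23166253e-01 -1.34637976e-03]
90 64 418.1 456.6 41.5
100 128 429.5 456.5 39.0
110 78 431.7 441.4 25.8
120 79 431.2 440.8 26.1
130 81 430.8 440.3 25.7
140 87 430.4 439.8 25.8
150 83 430.0 439.3 26.1
160 92 428.7 438.8 26.1
170 98 428.3 438.2 25.8
180 94 427.9 437.7 26.3
190 99 427.4 437.2 26.0
200 33 427.2 436.7 25.9
top 100 23 439.3 40.2
top 110 13 437.6 26.9
top 120 12 436.6 28.8
top 130 12 436.9 26.5
top 140 9 437.2 27.0
```

Emit:
move_arm([
  {"offset": [0,0,0.04],"spin": -0.4,"grip": 1},
  {"offset": [0,0,0.08],"spin": -0.4,"grip": 1},
  {"offset": [0,0,0.11],"spin": -0.4,"grip": 1},
  {"offset": [0,0,0.12],"spin": -0.4,"grip": 1},
  {"offset": [0,0,0.12],"spin": -0.4,"grip": 0},
  {"offset": [0,0,0.12],"spin": -0.4,"grip": -1},
  {"offset": [0,0,0.12],"spin": -0.4,"grip": -1},
  {"offset": [0,0,0.12],"spin": -0.4,"grip": -1},
  {"offset": [0,0,0.12],"spin": -0.4,"grip": -1},
  {"offset": [0,0,0.12],"spin": -0.4,"grip": -1},
  {"offset": [0,0,0.12],"spin": -0.4,"grip": -1},
])

```text
time: 7.53
tool_pos: [436.3, 149.2, -14.2]
ee_rot: [0.0, 0.688, 0.725, 0.001]
ft_force: [-2.2, -0.4, 16.4]
gripper_width: 0.084
finger_force: 58.9
```

Emit:
move_arm([
  {"offset": [0,0,-0.003],"spin": 0,"grip": -1},
  {"offset": [-0.02,0,-0.003],"spin": 0,"grip": -1},
  {"offset": [-0.045,0,-0.003],"spin": 0,"grip": -1},
  {"offset": [-0.07,0,-0.003],"spin": 0,"grip": -1},
  {"offset": [-0.095,0,-0.003],"spin": 0,"grip": -1},
  {"offset": [-0.12,0,-0.003],"spin": 0,"grip": -1},
  {"offset": [-0.145,0,-0.003],"spin": 0,"grip": -1},
  {"offset": [-0.17,0,-0.003],"spin": 0,"grip": -1},
  {"offset": [-0.195,0,-0.003],"spin": 0,"grip": -1},
  {"offset": [-0.22,0,-0.003],"spin": 0,"grip": -1},
  {"offset": [-0.245,0,-0.003],"spin": 0,"grip": -1},
  {"offset": [-0.245,0,-0.003],"spin": 0,"grip": -1},
])

```text
time: 8.53
tool_pos: [448.4, -100.7, -11.8]
ee_rot: [0.001, 0.69, 0.723, -0.001]
ft_force: [0.1, -1.0, -0.4]
gripper_width: 0.088
finger_force: 58.6
```

```bash
cat >> h.py <<'E'
def rake(reg,zlo=10,zhi=60,n='top'):
    "print slices of rake-like points in region x0,x1,y0,y1 and save crop"
    c=cam(n); W=cloud(c); m=(W[...,0]>reg[0])&(W[...,0]<reg[1])&(W[...,1]>reg[2])&(W[...,1]<reg[3])&(W[...,2]>zlo)&(W[...,2]<zhi)
    return c,W,m
E
python3 - <<'E'
from h import *
s=ctrl.observe(); print(s['tool_pos'],s['gripper_width'],s['ft_force'])
c,W,m=rake((380,500,-180,200))
P=W[m]
for y in range(-170,200,12):
    k=P[abs(P[:,1]-y)<6]
    if len(k): print(y,len(k),k[:,0].min().round(0),k[:,0].max().round(0),k[:,2].max().round(0))
E
```

```text
[ 448.3675244  -100.71691849  -11.7526241 ] 0.08825528652738938 [ 0.1068407  -1.03797585 -0.378965  ]
-50 14 443.0 450.0 27.0
-38 23 381.0 450.0 31.0
-26 46 381.0 448.0 31.0
-14 56 381.0 449.0 27.0
-2 46 381.0 449.0 28.0
10 22 382.0 447.0 27.0
22 22 438.0 447.0 31.0
34 20 438.0 445.0 29.0
46 36 433.0 450.0 32.0
58 58 427.0 453.0 38.0
70 62 427.0 453.0 39.0
82 60 425.0 454.0 37.0
94 67 425.0 452.0 38.0
106 57 426.0 452.0 38.0
118 60 424.0 450.0 37.0
130 61 424.0 450.0 37.0
142 62 422.0 451.0 37.0
154 60 422.0 449.0 37.0
166 62 416.0 454.0 43.0
```

Emit:
move_arm([
  {"offset": [0,0,0.002],"spin": 0,"grip": 0},
  {"offset": [0,0,0.0],"spin": 0,"grip": 1},
  {"offset": [0,0,0.0],"spin": 0,"grip": 1},
  {"offset": [0,0,-0.035],"spin": 0,"grip": 1},
  {"offset": [0,0,-0.07],"spin": 0,"grip": 1},
  {"offset": [0.173,-0.001,-0.07],"spin": 0,"grip": 1},
  {"offset": [0.173,-0.001,-0.07],"spin": 0,"grip": 1},
  {"offset": [0.173,-0.001,-0.07],"spin": 0,"grip": 1},
  {"offset": [0.173,-0.001,-0.07],"spin": 0,"grip": 1},
  {"offset": [0.173,-0.001,-0.07],"spin": 0,"grip": 1},
  {"offset": [0.173,-0.001,-0.035],"spin": 0,"grip": 1},
  {"offset": [0.173,-0.001,0],"spin": 0,"grip": 1},
])

```text
time: 9.58
tool_pos: [439.5, 78.8, -11.7]
ee_rot: [0.001, 0.687, 0.726, 0.002]
ft_force: [1.2, -0.5, -0.1]
gripper_width: 0.997
finger_force: 0.0
```

Emit:
move_arm([
  {"offset": [0,0,0.001],"spin": 0,"grip": 0},
  {"offset": [0,0,0.001],"spin": 0,"grip": -1},
  {"offset": [0,0,0.001],"spin": 0,"grip": -1},
  {"offset": [0,0,0.001],"spin": 0,"grip": -1},
  {"offset": [0,0,0.001],"spin": 0,"grip": -1},
  {"offset": [0,0,0.001],"spin": 0,"grip": -1},
])

```text
time: 10.08
tool_pos: [439.5, 77.2, -11.2]
ee_rot: [0.001, 0.689, 0.725, 0.001]
ft_force: [-1.8, 0.5, 21.6]
gripper_width: 0.314
finger_force: 57.8
```

Emit:
move_arm([
  {"offset": [0,0,-0.01],"spin": 0,"grip": -1},
  {"offset": [0,0,-0.025],"spin": 0,"grip": -1},
  {"offset": [0,0,-0.05],"spin": 0,"grip": -1},
  {"offset": [0,0,-0.075],"spin": 0,"grip": -1},
  {"offset": [0,0,-0.1],"spin": 0,"grip": -1},
  {"offset": [0,0,-0.13],"spin": 0,"grip": -1},
  {"offset": [-0.03,-0.002,-0.13],"spin": 0,"grip": -1},
  {"offset": [-0.06,-0.004,-0.13],"spin": 0,"grip": -1},
  {"offset": [-0.09,-0.006,-0.13],"spin": 0,"grip": -1},
  {"offset": [-0.12,-0.008,-0.13],"spin": 0,"grip": -1},
  {"offset": [-0.16,-0.01,-0.13],"spin": 0,"grip": -1},
  {"offset": [-0.202,-0.01,-0.13],"spin": 0,"grip": -1},
])

```text
time: 11.08
tool_pos: [438.8, -126.3, 118.3]
ee_rot: [0.001, 0.688, 0.726, 0.0]
ft_force: [0.5, 0.6, -1.7]
gripper_width: 0.314
finger_force: 60.2
```

Emit:
move_arm([
  {"offset": [0,0,0],"spin": -7,"grip": -1},
  {"offset": [0,0,0],"spin": -14,"grip": -1},
  {"offset": [0,0,0],"spin": -21,"grip": -1},
  {"offset": [0,0,0],"spin": -28,"grip": -1},
  {"offset": [0,0,0],"spin": -35,"grip": -1},
  {"offset": [0,0,0],"spin": -42,"grip": -1},
  {"offset": [0,0,0],"spin": -49,"grip": -1},
  {"offset": [0,0,0],"spin": -56,"grip": -1},
  {"offset": [0,0,0],"spin": -63,"grip": -1},
  {"offset": [0,0,0],"spin": -70,"grip": -1},
  {"offset": [0,0,0],"spin": -77,"grip": -1},
  {"offset": [0,0,0],"spin": -84,"grip": -1},
])

```text
time: 12.08
tool_pos: [439.3, -125.4, 118.2]
ee_rot: [0.001, 0.023, 1.0, -0.001]
ft_force: [-0.3, -0.9, -0.7]
gripper_width: 0.316
finger_force: 60.2
```

Run:
```python
from h import *
s=ctrl.observe(); print(s['tool_pos'],s['ee_rot'],s['gripper_width'],s['finger_force'],s['joint_positions'][6])
c,W,m=rake((300,720,-230,-50),90,220); P=W[m]
for x in range(330,720,20):
    k=P[abs(P[:,0]-x)<6]
    if len(k): print(x,len(k),k[:,1].min().round(0),k[:,1].max().round(0),np.percentile(k[:,2],90).round(0))
cv2.imwrite('pics/t2.png',c['img'])
```

```text
[ 439.25060145 -125.43963968  118.24378654] [ 7.11662982e-04  2.34395850e-02  9.99724597e-01 -8.99597666e-04] 0.3156876478730134 60.15792489051819 0.8186655598262707
350 104 -139.0 -100.0 169.0
370 75 -130.0 -106.0 164.0
390 21 -115.0 -107.0 163.0
450 7 -88.0 -79.0 216.0
490 23 -129.0 -122.0 155.0
510 24 -133.0 -123.0 154.0
530 28 -133.0 -124.0 154.0
550 30 -134.0 -125.0 156.0
570 25 -134.0 -126.0 155.0
590 28 -135.0 -126.0 155.0
610 30 -136.0 -127.0 155.0
630 28 -138.0 -128.0 155.0
650 27 -138.0 -129.0 155.0
670 103 -155.0 -114.0 169.0
```

View pics/t2.png

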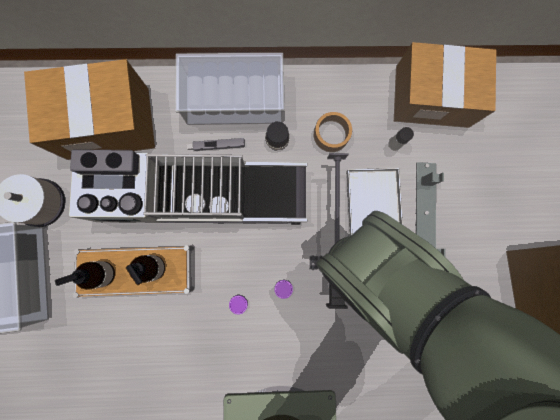

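Emit:
move_arm([
  {"offset": [0,0,0.03],"spin": 0,"grip": -1},
  {"offset": [0,0,0.06],"spin": 0,"grip": -1},
  {"offset": [0,0,0.09],"spin": 0,"grip": -1},
  {"offset": [0,0,0.115],"spin": 0,"grip": -1},
  {"offset": [0,0,0.125],"spin": 0,"grip": -1},
  {"offset": [0,0,0.129],"spin": 0,"grip": -1},
  {"offset": [0,0,0.129],"spin": 0,"grip": -1},
  {"offset": [0,0,0.127],"spin": 0,"grip": 1},
  {"offset": [0,0,0.127],"spin": 0,"grip": 1},
  {"offset": [0,0,0.127],"spin": 0,"grip": 1},
  {"offset": [0,0,0.09],"spin": 0,"grip": 1},
  {"offset": [0,0,0.05],"spin": 0,"grip": 1},
])

```text
time: 13.13
tool_pos: [438.1, -123.9, 67.2]
ee_rot: [-0.002, 0.026, 1.0, 0.001]
ft_force: [-0.0, -1.2, 0.9]
gripper_width: 0.992
finger_force: 0.0
```

Emit:
move_arm([
  {"offset": [0,0,-0.02],"spin": 7,"grip": 1},
  {"offset": [0,0,-0.03],"spin": 14,"grip": 1},
  {"offset": [0,0,-0.03],"spin": 21,"grip": 1},
  {"offset": [0,0,-0.03],"spin": 28,"grip": 1},
  {"offset": [0,0,-0.03],"spin": 35,"grip": 1},
  {"offset": [0,0,-0.03],"spin": 42,"grip": 1},
  {"offset": [0,0,-0.03],"spin": 49,"grip": 1},
  {"offset": [0,0,-0.03],"spin": 56,"grip": 1},
  {"offset": [0,0,-0.03],"spin": 63,"grip": 1},
  {"offset": [0,0,-0.03],"spin": 70,"grip": 1},
  {"offset": [0,0,-0.03],"spin": 77,"grip": 1},
  {"offset": [0,0,-0.03],"spin": 84,"grip": 1},
])

```text
time: 14.13
tool_pos: [439.3, -124.8, 97.4]
ee_rot: [0.0, 0.691, 0.723, 0.0]
ft_force: [0.3, 0.5, -1.2]
gripper_width: 1.004
finger_force: 0.0
```

Emit:
move_arm([
  {"offset": [0,0,0],"spin": 7,"grip": 1},
  {"offset": [0,0,0],"spin": 14,"grip": 1},
  {"offset": [0,0,0],"spin": 21,"grip": 1},
  {"offset": [0,0,0],"spin": 28,"grip": 1},
  {"offset": [0,0,0],"spin": 35,"grip": 1},
  {"offset": [0,0,0],"spin": 42,"grip": 1},
  {"offset": [0,0,0],"spin": 49,"grip": 1},
  {"offset": [0,0,0],"spin": 56,"grip": 1},
  {"offset": [0,0,0],"spin": 63,"grip": 1},
  {"offset": [0,0,0],"spin": 70,"grip": 1},
  {"offset": [0,0,0],"spin": 77,"grip": 1},
  {"offset": [0,0,0],"spin": 84,"grip": 1},
])

```text
time: 15.13
tool_pos: [439.4, -124.7, 97.4]
ee_rot: [-0.0, 0.997, 0.075, 0.0]
ft_force: [-0.3, -1.3, 0.8]
gripper_width: 1.0
finger_force: 0.0
```

Run:
```python
from h import *
s=ctrl.observe(); print(s['tool_pos'],s['ee_rot'],s['joint_positions'].round(2))
c,W,m=rake((300,720,-230,-50),10,50,'wrist'); P=W[m]
for x in range(330,720,20):
    k=P[abs(P[:,0]-x)<6]
    if len(k): print(x,len(k),k[:,1].min().round(0),k[:,1].max().round(0),np.percentile(k[:,2],90).round(0))
```

```text
[ 439.3778543  -124.67551707   97.36667712] [-1.20850227e-04  9.97183476e-01  7.49997418e-02  3.73184813e-04] [ 0.19  0.74  0.03  2.03 -0.05  0.37 -1.16]
350 817 -224.0 -102.0 40.0
370 525 -223.0 -108.0 35.0
390 467 -138.0 -109.0 35.0
410 507 -222.0 -110.0 35.0
430 610 -190.0 -112.0 35.0
450 652 -190.0 -113.0 35.0
470 428 -190.0 -119.0 29.0
490 314 -190.0 -124.0 25.0
510 332 -189.0 -125.0 25.0
530 452 -189.0 -50.0 46.0
550 444 -189.0 -73.0 45.0
570 465 -189.0 -74.0 45.0
590 313 -189.0 -130.0 25.0
```

Emit:
move_arm([
  {"offset": [0.007,0.003,0.02],"spin": 7,"grip": 1},
  {"offset": [0.007,0.003,0.04],"spin": 12,"grip": 1},
  {"offset": [0.007,0.003,0.075],"spin": 12,"grip": 1},
  {"offset": [0.007,0.003,0.106],"spin": 12,"grip": 1},
  {"offset": [0.007,0.003,0.106],"spin": 12,"grip": 1},
  {"offset": [0.007,0.003,0.106],"spin": 12,"grip": -1},
  {"offset": [0.007,0.003,0.106],"spin": 12,"grip": -1},
  {"offset": [0.007,0.003,0.106],"spin": 12,"grip": -1},
  {"offset": [0.007,0.003,0.106],"spin": 12,"grip": -1},
  {"offset": [0.007,0.003,0.106],"spin": 12,"grip": -1},
  {"offset": [0.007,0.003,0.106],"spin": 12,"grip": -1},
  {"offset": [0.007,0.003,0.106],"spin": 12,"grip": -1},
])

```text
time: 16.18
tool_pos: [447.2, -126.7, -7.7]
ee_rot: [0.0, 1.0, -0.026, 0.001]
ft_force: [-1.7, 0.9, 21.5]
gripper_width: 0.315
finger_force: 57.8
```

Emit:
move_arm([
  {"offset": [0,0,-0.02],"spin": 0,"grip": -1},
  {"offset": [0,0,-0.045],"spin": 0,"grip": -1},
  {"offset": [0,0,-0.07],"spin": 0,"grip": -1},
  {"offset": [0,0,-0.095],"spin": 0,"grip": -1},
  {"offset": [0,0,-0.13],"spin": 0,"grip": -1},
  {"offset": [0.02,0.008,-0.13],"spin": 0,"grip": -1},
  {"offset": [0.045,0.018,-0.13],"spin": 0,"grip": -1},
  {"offset": [0.07,0.028,-0.13],"spin": 0,"grip": -1},
  {"offset": [0.095,0.038,-0.13],"spin": 0,"grip": -1},
  {"offset": [0.12,0.047,-0.13],"spin": 0,"grip": -1},
  {"offset": [0.12,0.047,-0.13],"spin": 0,"grip": -1},
])

```text
time: 17.1
tool_pos: [567.1, -181.3, 121.3]
ee_rot: [0.001, 1.0, -0.026, 0.001]
ft_force: [-0.6, 1.1, -1.8]
gripper_width: 0.311
finger_force: 65.1
```

Emit:
move_arm([
  {"offset": [0,0,0],"spin": -7,"grip": -1},
  {"offset": [0,0,0],"spin": -14,"grip": -1},
  {"offset": [0,0,0],"spin": -21,"grip": -1},
  {"offset": [0,0,0],"spin": -28,"grip": -1},
  {"offset": [0,0,0],"spin": -35,"grip": -1},
  {"offset": [0,0,0],"spin": -42,"grip": -1},
  {"offset": [0,0,0],"spin": -49,"grip": -1},
  {"offset": [0,0,0],"spin": -56,"grip": -1},
  {"offset": [0,0,0],"spin": -63,"grip": -1},
  {"offset": [0,0,0],"spin": -70,"grip": -1},
  {"offset": [0,0,0],"spin": -77,"grip": -1},
  {"offset": [0,0,0],"spin": -84,"grip": -1},
])

```text
time: 18.1
tool_pos: [563.7, -179.8, 121.6]
ee_rot: [0.0, 0.758, 0.652, -0.0]
ft_force: [0.1, -0.4, -1.0]
gripper_width: 0.313
finger_force: 65.2
```

Emit:
move_arm([
  {"offset": [0,0,0],"spin": -7,"grip": -1},
  {"offset": [0,0,0],"spin": -7.5,"grip": -1},
  {"offset": [0,0,0],"spin": -7.5,"grip": -1},
])

```text
time: 18.35
tool_pos: [563.8, -179.9, 121.4]
ee_rot: [0.0, 0.717, 0.697, 0.0]
ft_force: [0.9, 0.3, -1.2]
gripper_width: 0.311
finger_force: 65.2
```

Run:
```python
from h import *
s=ctrl.observe(); print(s['tool_pos'],s['ee_rot'],s['gripper_width'],s['finger_force'],s['joint_positions'].round(2))
c=cam('top'); W=cloud(c); m=(W[...,0]>530)&(W[...,0]<615)&(W[...,1]>-300)&(W[...,1]<70)&(W[...,2]>105)&(W[...,2]<200); P=W[m]
for y in range(-290,70,15):
    k=P[abs(P[:,1]-y)<5]
    if len(k): print(y,len(k),k[:,0].min().round(0),k[:,0].max().round(0),np.percentile(k[:,2],90).round(0))
m=(W[...,1]>75)&(W[...,1]<250)&(W[...,0]>545)&(W[...,0]<670)&(W[...,2]>77)&(W[...,2]<92); P=W[m]; 
n,l,st,ce=cv2.connectedComponentsWithStats(m.astype(np.uint8),connectivity=8)
for i in range(1,n):
    if st[i,4]>25: print('blob',st[i],np.nanmean(W[l==i],0).round(0))
```

```text
[ 563.76248172 -179.92928965  121.36373952] [1.88041797e-05 7.17360332e-01 6.96702342e-01 1.89284416e-05] 0.3108219367144126 65.1746392250061 [ 0.43  0.85 -0.35  1.52  0.36  0.83 -0.09]
-170 69 530.0 572.0 198.0
-155 40 557.0 573.0 157.0
-140 20 561.0 568.0 154.0
-125 20 561.0 568.0 155.0
-110 20 562.0 569.0 154.0
-95 22 562.0 571.0 154.0
-80 22 563.0 572.0 154.0
-65 23 563.0 572.0 154.0
-50 23 563.0 572.0 154.0
-35 20 564.0 573.0 154.0
-20 20 564.0 573.0 154.0
-5 20 564.0 573.0 154.0
10 23 565.0 573.0 154.0
25 25 565.0 574.0 155.0
40 58 551.0 590.0 169.0
blob [185 195   7  17  82] [580. 199.  85.]
blob [193 194   8  19 137] [578. 181.  85.]
blob [212 196   8  17 119] [575. 138.  85.]
blob [221 197   8  16 101] [572. 118.  85.]
```

Emit:
move_arm([
  {"offset": [0,0.002,0.02],"spin": 0,"grip": -1},
  {"offset": [0,0.002,0.034],"spin": 0,"grip": -1},
  {"offset": [0.02,0.002,0.034],"spin": 0,"grip": -1},
  {"offset": [0.04,0.002,0.034],"spin": 0,"grip": -1},
  {"offset": [0.06,0.002,0.034],"spin": 0,"grip": -1},
  {"offset": [0.08,0.002,0.034],"spin": 0,"grip": -1},
  {"offset": [0.1,0.002,0.034],"spin": 0,"grip": -1},
  {"offset": [0.12,0.002,0.034],"spin": 0,"grip": -1},
  {"offset": [0.14,0.002,0.034],"spin": 0,"grip": -1},
  {"offset": [0.16,0.002,0.034],"spin": 0,"grip": -1},
  {"offset": [0.182,0.002,0.034],"spin": 0,"grip": -1},
  {"offset": [0.182,0.002,0.034],"spin": 0,"grip": -1},
])

```text
time: 19.4
tool_pos: [570.8, 7.1, 87.4]
ee_rot: [-0.001, 0.716, 0.698, 0.001]
ft_force: [-0.1, 0.1, -1.3]
gripper_width: 0.312
finger_force: 65.2
```

Run:
```python
from h import *
s=ctrl.observe(); print(s['tool_pos'],s['ee_rot'],s['gripper_width'],s['ft_force'])
c=cam('top'); cv2.imwrite('pics/t3.png',cv2.resize(c['img'][140:240,130:330],None,fx=4,fy=4,interpolation=cv2.INTER_CUBIC))
```

```text
[570.77560536   7.10702708  87.36481693] [-6.78831622e-04  7.15949084e-01  6.98151414e-01  1.02522972e-03] 0.3121257315286611 [-0.13873069  0.12700654 -1.27273691]
```

View pics/t3.png

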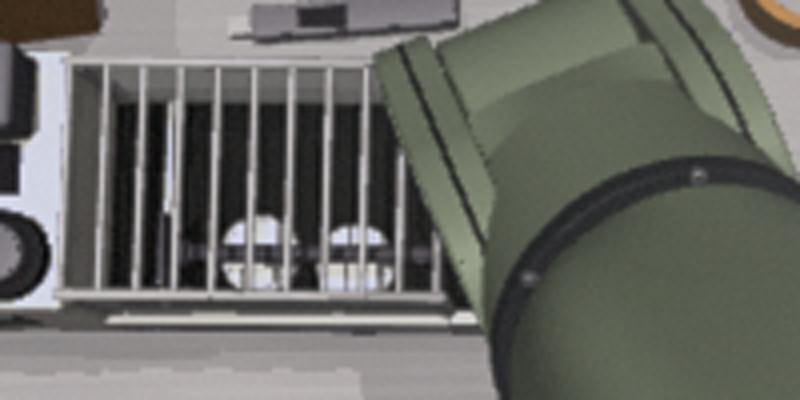

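Emit:
move_arm([
  {"offset": [-0.008,0,0],"spin": 0,"grip": -1},
  {"offset": [-0.008,0,0.01],"spin": 0,"grip": -1},
  {"offset": [-0.008,0,0.021],"spin": 0,"grip": -1},
  {"offset": [-0.008,0,0.021],"spin": 0,"grip": -1},
  {"offset": [-0.016,0,0.021],"spin": 0,"grip": -1},
  {"offset": [-0.026,0,0.021],"spin": 0,"grip": -1},
  {"offset": [-0.036,0,0.021],"spin": 0,"grip": -1},
  {"offset": [-0.046,0,0.021],"spin": 0,"grip": -1},
  {"offset": [-0.056,0,0.021],"spin": 0,"grip": -1},
  {"offset": [-0.066,0,0.021],"spin": 0,"grip": -1},
  {"offset": [-0.076,0,0.021],"spin": 0,"grip": -1},
  {"offset": [-0.086,0,0.021],"spin": 0,"grip": -1},
])

```text
time: 20.45
tool_pos: [568.4, -85.0, 66.1]
ee_rot: [-0.0, 0.716, 0.698, 0.0]
ft_force: [-1.0, 0.9, -0.5]
gripper_width: 0.309
finger_force: 65.2
```

```bash
cat > tins.py <<'E'
from h import *
s=ctrl.observe(); print(s['tool_pos'].round(1),s['ee_rot'].round(3),s['gripper_width'],s['ft_force'].round(1))
for n in ('top','scene'):
    c=cam(n); W=cloud(c); im=c['img'].astype(int); br=im.min(-1)
    m=(W[...,1]>-75)&(W[...,1]<250)&(W[...,0]>548)&(W[...,0]<665)&(W[...,2]>79)&(W[...,2]<92)&(br>90)
    k,l,st,ce=cv2.connectedComponentsWithStats(m.astype(np.uint8),connectivity=8)
    for i in range(1,k):
        if st[i,4]>20: q=W[l==i]; print(n,st[i].tolist(),'min',q.min(0).round(0),'max',q.max(0).round(0))
E
python3 tins.py
```

```text
[568.4 -85.   66.1] [-0.     0.716  0.698  0.   ] 0.3088369731561456 [-1.   0.9 -0.5]
top [222, 193, 7, 9, 62] min [582. 109.  82.] max [601. 123.  89.]
top [231, 194, 6, 8, 37] min [582.  91.  82.] max [599. 103.  88.]
top [240, 198, 14, 5, 59] min [578.  52.  81.] max [589.  82.  89.]
top [221, 206, 8, 6, 37] min [559. 109.  82.] max [570. 126.  91.]
top [231, 207, 7, 5, 22] min [559.  89.  83.] max [568. 103.  89.]
top [240, 206, 16, 10, 120] min [549.  48.  80.] max [569.  82.  92.]
scene [287, 238, 7, 5, 22] min [550.  54.  82.] max [560.  68.  85.]
scene [278, 242, 8, 7, 28] min [576.  53.  80.] max [591.  69.  86.]
scene [284, 248, 9, 5, 23] min [577.  76.  80.] max [588.  95.  89.]
scene [286, 253, 12, 9, 60] min [577.  95.  80.] max [604. 112.  86.]
scene [316, 256, 8, 6, 25] min [548. 142.  79.] max [551. 163.  92.]
scene [323, 262, 8, 6, 25] min [549. 165.  80.] max [552. 184.  92.]
scene [330, 267, 8, 7, 27] min [549. 187.  79.] max [552. 206.  91.]
scene [337, 273, 8, 7, 30] min [549. 208.  79.] max [553. 227.  92.]
```

Emit:
move_arm([
  {"offset": [-0.01,0,0],"spin": 0,"grip": -1},
  {"offset": [-0.02,0,0],"spin": 0,"grip": -1},
  {"offset": [-0.03,0,0],"spin": 0,"grip": -1},
  {"offset": [-0.04,0,0],"spin": 0,"grip": -1},
  {"offset": [-0.05,0,0],"spin": 0,"grip": -1},
  {"offset": [-0.06,0,0],"spin": 0,"grip": -1},
  {"offset": [-0.07,0,0],"spin": 0,"grip": -1},
  {"offset": [-0.08,0,0],"spin": 0,"grip": -1},
  {"offset": [-0.09,0,0],"spin": 0,"grip": -1},
  {"offset": [-0.098,0,0],"spin": 0,"grip": -1},
  {"offset": [-0.098,0,0],"spin": 0,"grip": -1},
])

```text
time: 21.47
tool_pos: [565.6, -184.0, 65.9]
ee_rot: [0.0, 0.717, 0.697, -0.0]
ft_force: [-0.3, -0.3, -0.9]
gripper_width: 0.312
finger_force: 65.2
```

```bash
python3 tins.py
python3 - <<'E'
from h import *
c=cam('scene'); cv2.imwrite('pics/s4.png',cv2.resize(c['img'][150:330,180:420],None,fx=3,fy=3,interpolation=cv2.INTER_CUBIC))
E
```

```text
[ 565.6 -184.    65.9] [ 0.     0.717  0.697 -0.   ] 0.31215304382336573 [-0.3 -0.3 -0.9]
top [261, 184, 29, 19, 338] min [577. -30.  80.] max [621.  34.  89.]
top [273, 206, 19, 9, 143] min [549. -35.  80.] max [568.   7.  91.]
scene [265, 221, 12, 8, 42] min [548. -33.  81.] max [559.   2.  86.]
scene [253, 224, 15, 14, 75] min [572. -34.  81.] max [615.   2.  86.]
scene [256, 233, 15, 10, 69] min [579.   7.  81.] max [615.  25.  86.]
scene [315, 257, 8, 5, 22] min [548. 140.  80.] max [551. 159.  90.]
scene [323, 262, 7, 6, 25] min [548. 163.  79.] max [551. 183.  91.]
scene [330, 267, 8, 7, 27] min [549. 187.  81.] max [553. 206.  92.]
scene [337, 273, 8, 7, 29] min [549. 207.  79.] max [553. 228.  92.]
```

View pics/s4.png

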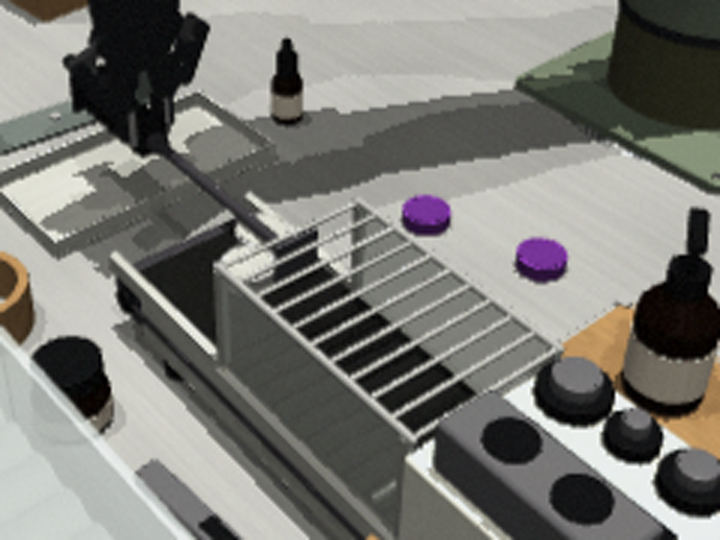

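Run:
```python
from h import *
for n in ('top0','scene0'):
    c=dict(np.load(n+'.npz')); W=cloud(c); X,Y,Z=W[...,0],W[...,1],W[...,2]
    for nm,x0 in (('fork',(610,655)),('saddle',(435,475))):
        for lo,hi in ((45,56),(56,62),(62,70),(70,80)):
            m=(X>x0[0])&(X<x0[1])&(Y>-430)&(Y<-330)&(Z>lo)&(Z<hi)
            if m.sum()>3: print(n,nm,lo,hi,m.sum(),'x',X[m].min().round(1),X[m].max().round(1),'y',np.sort(Y[m]).round(0)[::max(1,m.sum()//12)])
    m=(X>690)&(X<900)&(Y<-330)&(Y>-450)&(Z>5)
    for y in (-350,-370,-390,-410): k=m&(abs(Y-y)<5); print('box',y,X[k].min().round(0) if k.any() else None, Z[k].max().round(0) if k.any() else None)
```

```text
top0 fork 45 56 31 x 622.3 642.8 y [-397. -393. -392. -389. -387. -385. -382. -380. -374. -373. -372. -372.
 -372. -371. -371. -370.]
top0 fork 56 62 56 x 623.7 641.7 y [-397. -396. -395. -393. -393. -391. -389. -388. -387. -385. -384. -383.
 -373. -371.]
top0 fork 62 70 28 x 621.9 642.9 y [-399. -396. -396. -396. -396. -395. -395. -392. -373. -372. -372. -372.
 -371. -371.]
top0 fork 70 80 36 x 623.2 643.3 y [-399. -398. -397. -396. -395. -395. -375. -374. -374. -373. -372. -371.]
top0 saddle 45 56 125 x 444.2 464.1 y [-393. -390. -388. -385. -382. -378. -376. -372. -370. -367. -365. -352.
 -350.]
top0 saddle 56 62 22 x 444.2 464.0 y [-396. -391. -391. -391. -391. -391. -391. -390. -390. -356. -352. -351.
 -351. -351. -351. -351. -351. -351. -351. -350. -350. -349.]
top0 saddle 62 70 38 x 444.2 463.9 y [-395. -394. -393. -393. -391. -391. -390. -355. -354. -352. -352. -351.
 -350.]
box -350 790.0 123.0
box -370 787.0 124.0
box -390 785.0 124.0
box -410 783.0 123.0
scene0 fork 45 56 34 x 625.4 644.2 y [-398. -397. -388. -381. -377. -376. -376. -375. -375. -374. -373. -372.
 -372. -37
[... 226 characters left out ...]
-397. -397. -396. -396. -392. -375. -374. -374. -374.
 -373. -373. -372. -371.]
scene0 fork 70 80 23 x 622.8 644.3 y [-399. -399. -397. -397. -397. -397. -396. -396. -394. -394. -394. -393.
 -376. -375. -375. -374. -374. -373. -373. -373. -372. -370. -367.]
scene0 saddle 45 56 56 x 441.7 466.1 y [-396. -394. -392. -390. -388. -386. -379. -376. -368. -354. -352. -351.
 -350. -350.]
scene0 saddle 56 62 25 x 444.9 464.9 y [-395. -393. -393. -392. -392. -391. -357. -355. -354. -352. -351. -350.
 -350.]
scene0 saddle 62 70 12 x 445.4 461.2 y [-394. -393. -390. -390. -390. -388. -354. -353. -353. -352. -351. -350.]
box -350 792.0 120.0
box -370 791.0 121.0
box -390 789.0 121.0
box -410 787.0 121.0
```

Emit:
move_arm([
  {"offset": [0.002,0,-0.015],"spin": 0,"grip": -1},
  {"offset": [0.002,0,-0.03],"spin": 0,"grip": -1},
  {"offset": [0.002,0,-0.06],"spin": 0,"grip": -1},
  {"offset": [0.002,0,-0.09],"spin": 0,"grip": -1},
  {"offset": [0.002,0,-0.12],"spin": 0,"grip": -1},
  {"offset": [0.002,0,-0.12],"spin": 0,"grip": -1},
])

```text
time: 22.12
tool_pos: [568.0, -179.3, 191.2]
ee_rot: [0.003, 0.716, 0.698, 0.002]
ft_force: [0.9, 0.0, -0.8]
gripper_width: 0.308
finger_force: 65.2
```

Emit:
move_arm([
  {"offset": [-0.017,-0.004,0],"spin": 7,"grip": -1},
  {"offset": [-0.034,-0.008,0],"spin": 14,"grip": -1},
  {"offset": [-0.05,-0.012,0],"spin": 21,"grip": -1},
  {"offset": [-0.067,-0.016,0],"spin": 28,"grip": -1},
  {"offset": [-0.084,-0.02,0],"spin": 35,"grip": -1},
  {"offset": [-0.1,-0.024,0],"spin": 42,"grip": -1},
  {"offset": [-0.117,-0.028,0],"spin": 49,"grip": -1},
  {"offset": [-0.134,-0.032,0],"spin": 56,"grip": -1},
  {"offset": [-0.15,-0.036,0],"spin": 63,"grip": -1},
  {"offset": [-0.167,-0.04,0],"spin": 70,"grip": -1},
  {"offset": [-0.184,-0.044,0],"spin": 77,"grip": -1},
  {"offset": [-0.198,-0.048,0],"spin": 84,"grip": -1},
])

```text
time: 23.12
tool_pos: [512.8, -377.0, 185.8]
ee_rot: [-0.0, 0.999, 0.037, -0.0]
ft_force: [0.4, 1.2, -1.5]
gripper_width: 0.307
finger_force: 65.2
```

Emit:
move_arm([
  {"offset": [0,0,0],"spin": 4,"grip": -1},
  {"offset": [0,0,0],"spin": 8.4,"grip": -1},
  {"offset": [0,0,0],"spin": 8.4,"grip": -1},
])

```text
time: 23.37
tool_pos: [513.2, -375.8, 185.7]
ee_rot: [-0.0, 0.999, -0.036, -0.0]
ft_force: [0.7, 0.7, -0.2]
gripper_width: 0.309
finger_force: 65.2
```

Run:
```python
from h import *
s=ctrl.observe(); print(s['tool_pos'],s['ee_rot'],s['gripper_width'],s['finger_force'])
for n in ('top','scene'):
    c=cam(n); W=cloud(c); m=(W[...,0]>350)&(W[...,0]<760)&(W[...,1]>-450)&(W[...,1]<-320)&(W[...,2]>170)&(W[...,2]<260); P=W[m]
    for x in range(370,760,20):
        k=P[abs(P[:,0]-x)<6]
        if len(k): print(n,x,len(k),k[:,1].min().round(0),k[:,1].max().round(0),k[:,2].min().round(0),np.percentile(k[:,2],90).round(0))
```

```text
[ 513.15481583 -375.83111542  185.67573179] [-1.98265997e-04  9.99366336e-01 -3.55930577e-02 -1.42948237e-04] 0.3087260981671221 65.17418503761292
top 410 48 -386.0 -347.0 195.0 233.0
top 430 123 -384.0 -353.0 202.0 228.0
top 450 135 -384.0 -354.0 202.0 228.0
top 470 122 -384.0 -356.0 201.0 227.0
top 490 129 -387.0 -357.0 199.0 228.0
top 510 22 -386.0 -332.0 211.0 260.0
top 530 11 -378.0 -370.0 218.0 221.0
top 550 32 -381.0 -372.0 213.0 218.0
top 570 34 -382.0 -372.0 210.0 218.0
top 590 34 -383.0 -375.0 209.0 218.0
top 610 35 -385.0 -375.0 208.0 218.0
top 630 37 -387.0 -377.0 210.0 217.0
top 650 35 -390.0 -379.0 209.0 217.0
top 670 35 -391.0 -381.0 211.0 217.0
top 690 33 -392.0 -382.0 211.0 217.0
top 710 34 -394.0 -383.0 210.0 218.0
top 730 174 -410.0 -370.0 194.0 231.0
scene 410 7 -389.0 -349.0 211.0 231.0
scene 430 44 -384.0 -350.0 199.0 226.0
scene 450 49 -387.0 -352.0 198.0 226.0
scene 470 48 -383.0 -354.0 198.0 226.0
scene 490 44 -387.0 -356.0 196.0 226.0
scene 510 68 -392.0 -329.0 197.0 253.0
scene 530 86 -395.0 -331.0 198.0 256.0
scene 550 13 -377.0 -369.0 208.0 216.0
scene 570 15 -381.0 -370.0 207.0 215.0
scene 590 16 -385.0 -373.0 206.0 215.0
scene 610 16 -385.0 -375.0 206.0 215.0
scene 630 17 -384.0 -376.0 207.0 215.0
scene 650 16 -387.0 -377.0 204.0 216.0
scene 670 19 -388.0 -377.0 207.0 215.0
scene 690 16 -389.0 -379.0 207.0 216.0
scene 710 19 -392.0 -381.0 206.0 216.0
scene 730 79 -408.0 -367.0 191.0 229.0
```

Emit:
move_arm([
  {"offset": [0.002,0.0035,0.03],"spin": 0,"grip": -1},
  {"offset": [0.002,0.0035,0.06],"spin": 0,"grip": -1},
  {"offset": [0.002,0.0035,0.09],"spin": 0,"grip": -1},
  {"offset": [0.002,0.0035,0.11],"spin": 0,"grip": -1},
  {"offset": [0.002,0.0035,0.12],"spin": 0,"grip": -1},
  {"offset": [0.002,0.0035,0.125],"spin": 0,"grip": -1},
  {"offset": [0.002,0.0035,0.125],"spin": 0,"grip": -1},
])

```text
time: 24.05
tool_pos: [514.7, -380.0, 60.8]
ee_rot: [-0.0, 0.999, -0.033, -0.0]
ft_force: [-0.8, -0.3, -0.3]
gripper_width: 0.312
finger_force: 65.2
```

Run:
```python
from h import *
s=ctrl.observe(); print(s['tool_pos'],s['ft_force'],s['gripper_width'])
for n in ('top','scene'):
    c=cam(n); W=cloud(c); X,Y,Z=W[...,0],W[...,1],W[...,2]
    for x in (445,452,460,475,490,600,615,630,650,670):
        k=(abs(X-x)<5)&(Y>-420)&(Y<-340)&(Z>56)&(Z<110)
        if k.any():
            o=np.argsort(Y[k]); print(n,x,[(int(a),int(b)) for a,b in zip(Y[k][o],Z[k][o])][::max(1,k.sum()//10)])
```

```text
[ 514.65746817 -379.97895258   60.80172184] [-0.79979058 -0.30587376 -0.25868373] 0.3118989176867047
top 445 [(-387, 99), (-383, 101), (-379, 101), (-375, 99), (-370, 100), (-367, 99), (-362, 103), (-360, 89), (-359, 83), (-358, 92), (-351, 59)]
top 452 [(-387, 101), (-382, 101), (-377, 102), (-373, 101), (-368, 101), (-363, 102), (-360, 93), (-360, 89), (-359, 102), (-352, 58), (-349, 63)]
top 460 [(-388, 99), (-385, 102), (-380, 101), (-378, 101), (-372, 103), (-369, 101), (-364, 101), (-361, 70), (-360, 90), (-359, 81), (-352, 58), (-349, 64)]
top 475 [(-390, 96), (-384, 99), (-381, 98), (-376, 102), (-372, 100), (-367, 101), (-363, 100), (-362, 87), (-361, 78), (-360, 79), (-360, 97)]
top 490 [(-390, 100), (-385, 100), (-382, 102), (-378, 101), (-374, 100), (-371, 101), (-367, 100), (-363, 103), (-362, 95), (-362, 90)]
top 600 [(-385, 91), (-385, 91), (-385, 91), (-384, 95), (-383, 91), (-383, 91), (-382, 93), (-382, 92), (-381, 91), (-381, 91), (-381, 91), (-380, 92), (-380, 88), (-379, 90), (-379, 90), (-378, 92)]
top 615 [(-387, 90), (-386, 92), (-386, 92), (-386, 93), (-386, 
[... 1517 characters left out ...]
82, 92), (-382, 85), (-382, 89), (-381, 86), (-379, 88), (-379, 86), (-379, 84), (-378, 90)]
scene 615 [(-384, 83), (-384, 90), (-384, 92), (-382, 89), (-382, 92), (-382, 83), (-382, 84), (-382, 86), (-382, 88), (-381, 88), (-381, 91), (-379, 93), (-378, 86)]
scene 630 [(-401, 65), (-396, 61), (-394, 66), (-393, 72), (-387, 90), (-386, 92), (-380, 88), (-374, 60), (-372, 73), (-372, 72), (-371, 59)]
scene 650 [(-390, 91), (-388, 82), (-387, 90), (-387, 88), (-384, 83), (-384, 89), (-384, 93), (-384, 91), (-383, 86), (-383, 87), (-382, 89)]
scene 670 [(-390, 91), (-390, 92), (-388, 88), (-388, 91), (-387, 84), (-387, 89), (-387, 85), (-386, 88), (-385, 90), (-385, 84), (-385, 91), (-383, 89)]
```

Emit:
move_arm([
  {"offset": [0,-0.0005,0.006],"spin": 0,"grip": -1},
  {"offset": [0,-0.0005,0.012],"spin": 0,"grip": -1},
  {"offset": [0,-0.0005,0.018],"spin": 0,"grip": -1},
  {"offset": [0,-0.0005,0.021],"spin": 0,"grip": -1},
  {"offset": [0,-0.0005,0.023],"spin": 0,"grip": -1},
  {"offset": [0,-0.0005,0.023],"spin": 0,"grip": -1},
])

```text
time: 24.65
tool_pos: [514.5, -379.5, 37.5]
ee_rot: [-0.0, 0.999, -0.034, -0.0]
ft_force: [0.8, -0.3, -1.8]
gripper_width: 0.311
finger_force: 65.2
```

Emit:
move_arm([
  {"offset": [0,0,0.001],"spin": 0,"grip": -1},
  {"offset": [0,0,0.002],"spin": 0,"grip": -1},
  {"offset": [0,0,0.002],"spin": 0,"grip": -1},
  {"offset": [0,0,0.002],"spin": 0,"grip": -1},
])

```text
time: 24.98
tool_pos: [514.8, -379.7, 36.5]
ee_rot: [0.0, 0.999, -0.034, 0.0]
ft_force: [-1.5, 0.9, 5.1]
gripper_width: 0.309
finger_force: 66.0
```

Emit:
move_arm([
  {"offset": [0,0,-0.001],"spin": 0,"grip": 0.2},
  {"offset": [0,0,-0.001],"spin": 0,"grip": 0.2},
  {"offset": [0,0,-0.001],"spin": 0,"grip": 0.2},
  {"offset": [0,0,-0.03],"spin": 0,"grip": 0.2},
  {"offset": [0,0,-0.065],"spin": 0,"grip": 0.2},
  {"offset": [0,0,-0.1],"spin": 0,"grip": 0.2},
  {"offset": [0,0,-0.14],"spin": -7,"grip": 0.2},
  {"offset": [0,0.03,-0.18],"spin": -14,"grip": 1},
  {"offset": [0,0.0,-0.18],"spin": -21,"grip": 1},
  {"offset": [0,0.0,-0.18],"spin": -28,"grip": 1},
])

```text
time: 25.82
tool_pos: [516.4, -378.2, 219.2]
ee_rot: [0.001, 0.977, 0.212, 0.002]
ft_force: [0.3, 2.0, -0.7]
gripper_width: 0.981
finger_force: 0.0
```

```bash
python3 tins.py
python3 - <<'E'
from h import *
c=cam('top'); W=cloud(c); cv2.imwrite('pics/t5.png',cv2.resize(c['img'][140:290,210:450],None,fx=3.3,fy=3.3,interpolation=cv2.INTER_CUBIC)); np.savez('top5.npz',**c)
E
```

```text
[ 516.4 -378.2  219.2] [0.001 0.977 0.212 0.002] 0.9806339985788459 [ 0.3  2.  -0.7]
top [261, 184, 31, 31, 553] min [549. -35.  80.] max [620.  34.  90.]
scene [253, 221, 24, 17, 172] min [548. -36.  80.] max [615.   3.  86.]
scene [256, 233, 16, 10, 71] min [574.   6.  80.] max [616.  24.  86.]
scene [323, 262, 8, 6, 26] min [548. 165.  79.] max [551. 184.  92.]
scene [330, 268, 8, 6, 25] min [549. 187.  79.] max [552. 207.  92.]
scene [337, 273, 9, 7, 30] min [549. 207.  79.] max [553. 229.  92.]
```

View pics/t5.png

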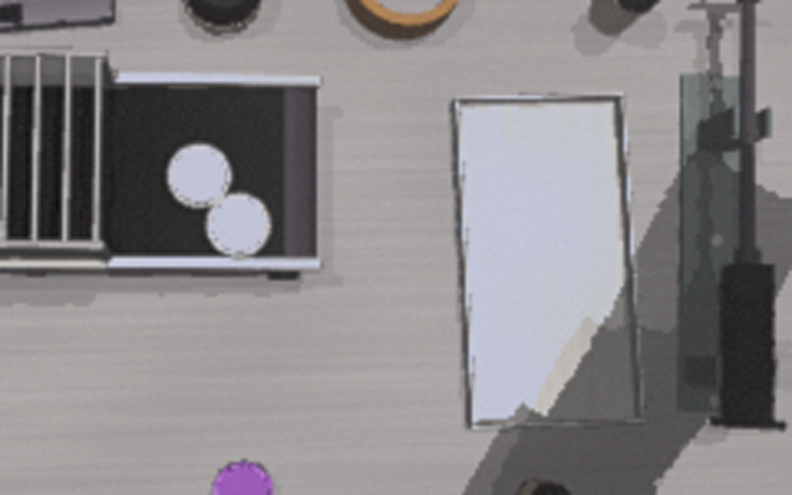

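Run:
```python
from h import *
c=dict(np.load('top5.npz')); W=cloud(c)
print(ray(c,270.3,193.3,85.5).round(1),ray(c,282.1,207.9,85.5).round(1), W[193,270].round(1),W[208,282].round(1))
X,Y,Z=W[...,0],W[...,1],W[...,2]
for x in (420,440,454,470,490,560,600,633,660,700,730):
    k=(abs(X-x)<5)&(Y>-420)&(Y<-330)&(Z>40)&(Z<120); k2=k&(Z>np.nanmax(Z[k])-8)
    print(x,Y[k2].min().round(1),Y[k2].max().round(1),np.median(Z[k2]).round(1))
m=(X>380)&(X<780)&(Y>-440)&(Y<-330)&(Z>58)&(Z<100); print(X[m].min(),X[m].max())
```

```text
[598.   12.1  85.5] [563.6 -14.2  85.5] [598.8  12.8  84.6] [563.3 -14.   85.7]
420 -388.9 -351.7 82.4
440 -387.1 -357.5 76.6
454 -388.3 -358.8 76.4
470 -389.2 -360.4 76.5
490 -390.7 -361.5 76.8
560 -385.8 -375.7 67.8
600 -388.2 -377.9 66.4
633 -398.7 -370.9 73.9
660 -391.9 -384.3 66.6
700 -394.7 -385.1 66.5
730 -411.7 -374.4 81.9
414.89944002274547 737.001890495647
```

Emit:
move_arm([
  {"offset": [0.236,-0.321,0],"spin": 0,"grip": 0.5},
  {"offset": [0.236,-0.321,0],"spin": 0,"grip": 0.5},
  {"offset": [0.236,-0.321,0],"spin": 0,"grip": 0.5},
  {"offset": [0.236,-0.321,0],"spin": 0,"grip": 0.5},
  {"offset": [0.236,-0.321,0],"spin": 0,"grip": 0.5},
  {"offset": [0.236,-0.321,0],"spin": 0,"grip": 0.5},
  {"offset": [0.236,-0.321,0],"spin": 0,"grip": 0.5},
  {"offset": [0.236,-0.321,0],"spin": 0,"grip": 0.5},
  {"offset": [0.236,-0.321,0],"spin": 0,"grip": 0.5},
  {"offset": [0.236,-0.321,0],"spin": 0,"grip": 0.5},
  {"offset": [0.236,-0.321,0],"spin": 0,"grip": 0.5},
  {"offset": [0.236,-0.321,0.04],"spin": 0,"grip": 0.5},
])

```text
time: 26.97
tool_pos: [601.9, 10.9, 180.2]
ee_rot: [0.001, 0.978, 0.207, 0.004]
ft_force: [2.5, -1.2, 0.3]
gripper_width: 0.747
finger_force: 0.0
```

Emit:
move_arm([
  {"offset": [0,0,0.03],"spin": 0,"grip": 0.5},
  {"offset": [0,0,0.06],"spin": 0,"grip": 0.5},
  {"offset": [0,0,0.06],"spin": 0,"grip": 0.5},
  {"offset": [0,0,0.06],"spin": 0,"grip": 0.5},
])

```text
time: 27.3
tool_pos: [598.6, 9.0, 115.5]
ee_rot: [0.0, 0.978, 0.207, -0.001]
ft_force: [-0.2, 0.4, 0.5]
gripper_width: 0.752
finger_force: 0.0
```

```bash
cat > wt.py <<'E'
from h import *
s=ctrl.observe(); print(s['tool_pos'].round(1),s['ee_rot'].round(4),s['gripper_width'])
c=cam('wrist'); W=cloud(c); m=(W[...,1]>-75)&(W[...,1]<60)&(W[...,0]>548)&(W[...,0]<665)&(W[...,2]>80)&(W[...,2]<92)&(c['img'].min(-1)>70)
print(m.sum())
k,l,st,ce=cv2.connectedComponentsWithStats(cv2.erode(m.astype(np.uint8),np.ones((5,5))))
for i in range(1,k):
    if st[i,4]>100: q=W[l==i]; r=cv2.minEnclosingCircle(q[:,:2].astype(np.float32)); print(st[i].tolist(),np.round(r[0],1),round(r[1],1),q[:,2].mean().round(1))
cv2.imwrite('pics/wt.png',c['img'])
E
python3 wt.py
```

```text
[598.6   9.  115.5] [ 1.000e-04  9.783e-01  2.071e-01 -1.200e-03] 0.7515625746633744
5985
[243, 194, 75, 111, 4680] [583.8  -4.7] 42.3 85.3
```

```bash
cat >> wt.py <<'E'
G=np.zeros((160,180),np.float32); q=W[m]; G[(q[:,0]-530).round().astype(int).clip(0,159),(q[:,1]+90).round().astype(int).clip(0,179)]=1
G=cv2.morphologyEx(G,cv2.MORPH_CLOSE,np.ones((5,5)))
D=np.zeros((61,61),np.float32); cv2.circle(D,(30,30),27,-1/3.,-1); cv2.circle(D,(30,30),22,1.,-1)
S=cv2.filter2D(G,-1,D)
for _ in range(2):
    i,j=np.unravel_index(S.argmax(),S.shape); print('tin',i+530,j-90,S.max()/1520); cv2.circle(S,(int(j),int(i)),30,-1,-1)
E
python3 wt.py
```

```text
[599.4   9.2 117. ] [2.000e-04 9.783e-01 2.074e-01 1.000e-04] 0.7501092774798217
5890
[243, 195, 74, 111, 4531] [583.2  -4.3] 42.4 85.3
tin 599 10 0.96074563
tin 565 -16 0.9
```

Emit:
move_arm([
  {"offset": [0,0,0.03],"spin": 0,"grip": 0.5},
  {"offset": [0,0,0.055],"spin": 0,"grip": 0.5},
  {"offset": [0,0,0.065],"spin": 0,"grip": 0.5},
  {"offset": [0,0,0.065],"spin": 0,"grip": 0.5},
  {"offset": [0,0,0.065],"spin": 0,"grip": -1},
  {"offset": [0,0,0.065],"spin": 0,"grip": -1},
  {"offset": [0,0,0.065],"spin": 0,"grip": -1},
  {"offset": [0,0,0.065],"spin": 0,"grip": -1},
  {"offset": [0,0,0.065],"spin": 0,"grip": -1},
])

```text
time: 28.15
tool_pos: [600.0, 9.7, 53.4]
ee_rot: [0.0, 0.978, 0.209, 0.001]
ft_force: [-2.1, 0.8, 10.8]
gripper_width: 0.483
finger_force: 59.0
```

Emit:
move_arm([
  {"offset": [0,0,-0.02],"spin": 0,"grip": -1},
  {"offset": [0,0,-0.05],"spin": 0,"grip": -1},
  {"offset": [0,0,-0.075],"spin": 0,"grip": -1},
  {"offset": [-0.014,0.03,-0.075],"spin": 0,"grip": -1},
  {"offset": [-0.027,0.06,-0.075],"spin": 0,"grip": -1},
  {"offset": [-0.04,0.09,-0.075],"spin": 0,"grip": -1},
  {"offset": [-0.054,0.12,-0.075],"spin": 0,"grip": -1},
  {"offset": [-0.067,0.15,-0.075],"spin": 0,"grip": -1},
  {"offset": [-0.081,0.18,-0.075],"spin": 0,"grip": -1},
  {"offset": [-0.094,0.21,-0.075],"spin": 0,"grip": -1},
  {"offset": [-0.105,0.235,-0.075],"spin": 0,"grip": -1},
  {"offset": [-0.105,0.235,-0.075],"spin": 0,"grip": -1},
])

```text
time: 29.15
tool_pos: [598.0, -254.6, 127.6]
ee_rot: [0.002, 0.979, 0.206, 0.0]
ft_force: [-0.4, -0.4, 0.0]
gripper_width: 0.475
finger_force: 60.7
```

Emit:
move_arm([
  {"offset": [0,0,0.03],"spin": 0,"grip": -1},
  {"offset": [0,0,0.06],"spin": 0,"grip": -1},
  {"offset": [0,0,0.09],"spin": 0,"grip": -1},
  {"offset": [0,0,0.115],"spin": 0,"grip": -1},
  {"offset": [0,0,0.13],"spin": 0,"grip": -1},
  {"offset": [0,0,0.136],"spin": 0,"grip": -1},
  {"offset": [0,0,0.136],"spin": 0,"grip": -1},
])

```text
time: 29.73
tool_pos: [599.2, -247.7, -9.9]
ee_rot: [-0.0, 0.978, 0.209, -0.0]
ft_force: [-0.4, 0.2, -0.6]
gripper_width: 0.479
finger_force: 60.7
```

Emit:
move_arm([
  {"offset": [0,0,0.001],"spin": 0,"grip": -1},
  {"offset": [0,0,0.003],"spin": 0,"grip": -1},
  {"offset": [0,0,0.003],"spin": 0,"grip": -1},
])

```text
time: 29.98
tool_pos: [599.6, -247.8, -12.0]
ee_rot: [0.0, 0.978, 0.209, 0.001]
ft_force: [-0.7, -0.4, 0.0]
gripper_width: 0.478
finger_force: 60.7
```

Emit:
move_arm([
  {"offset": [0,0,0.001],"spin": 0,"grip": -1},
  {"offset": [0,0,0.001],"spin": 0,"grip": 0.4},
  {"offset": [0,0,0.001],"spin": 0,"grip": 0.4},
  {"offset": [0,0,0.0],"spin": 0,"grip": 0.4},
  {"offset": [0,0,-0.03],"spin": 0,"grip": 0.5},
  {"offset": [0,0,-0.06],"spin": 0,"grip": 0.5},
  {"offset": [0,0,-0.1],"spin": 0,"grip": 0.5},
  {"offset": [0,0,-0.13],"spin": 0,"grip": 0.5},
  {"offset": [0.016,-0.056,-0.14],"spin": 7,"grip": 0.5},
  {"offset": [0.032,-0.09,-0.14],"spin": 14,"grip": 0.5},
  {"offset": [0.04,-0.12,-0.14],"spin": 21,"grip": 0.5},
  {"offset": [0.045,-0.16,-0.14],"spin": 24,"grip": 0.5},
])

```text
time: 30.98
tool_pos: [575.4, -82.0, 127.5]
ee_rot: [-0.0, 1.0, -0.003, 0.001]
ft_force: [1.9, 0.4, -0.1]
gripper_width: 0.752
finger_force: 0.0
```

```bash
python3 - <<'E'
from h import *
s=ctrl.observe(); print(s['tool_pos'].round(1),s['ee_rot'].round(4),s['gripper_width'])
for n in ('top','scene'):
    c=cam(n); W=cloud(c); m=(W[...,1]>-310)&(W[...,1]<-186)&(W[...,0]>425)&(W[...,0]<660)&(W[...,2]>12)&(W[...,2]<40)
    q=W[m]; print(n,m.sum(), q.min(0).round(0) if m.any() else '',q.max(0).round(0) if m.any() else '')
E
python3 tins.py
```

```text
[575.4 -82.  127.5] [-2.0e-04  1.0e+00 -2.8e-03  8.0e-04] 0.7522835450553559
top 41 [ 427. -310.   12.] [ 660. -309.   23.]
scene 194 [ 426. -310.   12.] [ 658. -186.   21.]
[574.4 -76.6 127.5] [-0.002  1.     0.004 -0.   ] 0.75295718956295 [-0.1 -0.5 -0.6]
top [273, 199, 18, 17, 233] min [548. -33.  79.] max [584.   7.  90.]
scene [258, 221, 18, 13, 134] min [548. -33.  79.] max [586.   2.  86.]
scene [316, 257, 7, 5, 22] min [548. 142.  79.] max [551. 160.  91.]
scene [323, 262, 7, 6, 25] min [548. 164.  79.] max [551. 183.  92.]
scene [330, 267, 8, 6, 27] min [548. 186.  79.] max [551. 207.  92.]
scene [337, 273, 9, 7, 30] min [549. 208.  80.] max [553. 229.  92.]
```

Emit:
move_arm([
  {"offset": [-0.0095,-0.03,0],"spin": 0,"grip": 0.5},
  {"offset": [-0.0095,-0.0615,0],"spin": 0,"grip": 0.5},
  {"offset": [-0.0095,-0.0615,0],"spin": 0,"grip": 0.5},
  {"offset": [-0.0095,-0.0615,0.012],"spin": 0,"grip": 0.5},
  {"offset": [-0.0095,-0.0615,0.012],"spin": 0,"grip": 0.5},
])

```text
time: 31.6
tool_pos: [565.2, -23.6, 113.7]
ee_rot: [0.0, 1.0, 0.001, -0.001]
ft_force: [-0.9, 0.4, -1.5]
gripper_width: 0.75
finger_force: 0.0
```

```bash
python3 wt.py
python3 - <<'E'
from h import *
for n in ('top','scene'):
    c=cam(n); cv2.imwrite(f'pics/{n}6.png',c['img']); W=cloud(c)
    m=(W[...,1]>-275)&(W[...,1]<-220)&(W[...,0]>575)&(W[...,0]<625); print(n,m.sum(),np.nanpercentile(W[m][:,2],[5,50,95]).round(0))
a=cv2.imread('pics/scene6.png')[130:270,110:350]; b=cv2.imread('pics/top6.png')[140:290,300:460]
cv2.imwrite('pics/ab.png',np.hstack([cv2.resize(a,(400,233)),cv2.resize(b,(249,233))]))
E
```

```text
[565.2 -23.6 113.7] [ 2.e-04  1.e+00  7.e-04 -8.e-04] 0.7498405414435821
3119
[235, 198, 62, 52, 2345] [564.7 -17.6] 20.9 85.3
tin 565 -18 0.92763156
tin 564 12 0.18157895
top 427 [ 0. 16. 20.]
scene 235 [-0. 14. 18.]
```

View pics/ab.png

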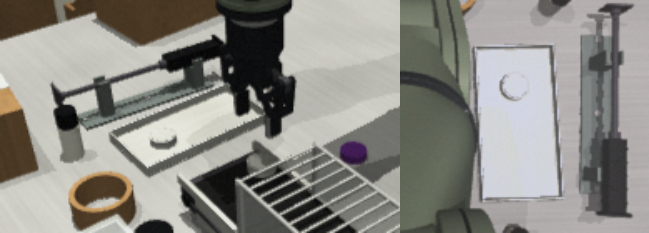

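Emit:
move_arm([
  {"offset": [0,-0.0065,0.02],"spin": 0,"grip": 0.5},
  {"offset": [0,-0.0065,0.045],"spin": 0,"grip": 0.5},
  {"offset": [0,-0.0065,0.061],"spin": 0,"grip": 0.5},
  {"offset": [0,-0.0065,0.061],"spin": 0,"grip": 0.5},
  {"offset": [0,-0.0065,0.061],"spin": 0,"grip": -1},
  {"offset": [0,-0.0065,0.061],"spin": 0,"grip": -1},
  {"offset": [0,-0.0065,0.061],"spin": 0,"grip": -1},
  {"offset": [0,-0.0065,0.061],"spin": 0,"grip": -1},
  {"offset": [0,-0.0065,0.061],"spin": 0,"grip": -1},
])

```text
time: 32.5
tool_pos: [566.1, -16.6, 55.8]
ee_rot: [0.0, 1.0, 0.001, 0.001]
ft_force: [-2.6, -1.1, 7.1]
gripper_width: 0.471
finger_force: 59.6
```

Emit:
move_arm([
  {"offset": [0,0,-0.02],"spin": 0,"grip": -1},
  {"offset": [0,0,-0.05],"spin": 0,"grip": -1},
  {"offset": [0,0,-0.075],"spin": 0,"grip": -1},
  {"offset": [-0.01,0.03,-0.075],"spin": 0,"grip": -1},
  {"offset": [-0.02,0.06,-0.075],"spin": 0,"grip": -1},
  {"offset": [-0.03,0.09,-0.075],"spin": 0,"grip": -1},
  {"offset": [-0.04,0.12,-0.075],"spin": 0,"grip": -1},
  {"offset": [-0.05,0.15,-0.075],"spin": 0,"grip": -1},
  {"offset": [-0.06,0.18,-0.075],"spin": 0,"grip": -1},
  {"offset": [-0.07,0.21,-0.075],"spin": 0,"grip": -1},
  {"offset": [-0.076,0.231,-0.075],"spin": 0,"grip": -1},
  {"offset": [-0.076,0.231,-0.075],"spin": 0,"grip": -1},
])

```text
time: 33.5
tool_pos: [488.2, -252.6, 130.4]
ee_rot: [0.002, 1.0, -0.002, 0.0]
ft_force: [0.5, -0.5, 0.5]
gripper_width: 0.471
finger_force: 60.6
```

Emit:
move_arm([
  {"offset": [0,0,0.03],"spin": 0,"grip": -1},
  {"offset": [0,0,0.06],"spin": 0,"grip": -1},
  {"offset": [0,0,0.09],"spin": 0,"grip": -1},
  {"offset": [0,0,0.115],"spin": 0,"grip": -1},
  {"offset": [0,0,0.13],"spin": 0,"grip": -1},
  {"offset": [0,0,0.137],"spin": 0,"grip": -1},
  {"offset": [0,0,0.137],"spin": 0,"grip": -1},
])

```text
time: 34.08
tool_pos: [489.9, -247.0, -8.2]
ee_rot: [-0.0, 1.0, 0.001, -0.0]
ft_force: [0.1, 0.0, -0.4]
gripper_width: 0.473
finger_force: 60.6
```

Emit:
move_arm([
  {"offset": [0,0,0.002],"spin": 0,"grip": -1},
  {"offset": [0,0,0.004],"spin": 0,"grip": -1},
  {"offset": [0,0,0.004],"spin": 0,"grip": -1},
])

```text
time: 34.33
tool_pos: [490.5, -247.5, -11.1]
ee_rot: [0.0, 1.0, 0.001, 0.001]
ft_force: [0.2, -0.4, 0.8]
gripper_width: 0.469
finger_force: 61.0
```

Emit:
move_arm([
  {"offset": [0,0,0],"spin": 0,"grip": 0.4},
  {"offset": [0,0,0],"spin": 0,"grip": 0.4},
  {"offset": [0,0,-0.001],"spin": 0,"grip": 0.4},
  {"offset": [0,0,-0.03],"spin": 0,"grip": 0.4},
  {"offset": [0,0,-0.065],"spin": 0,"grip": 0.4},
  {"offset": [0,0,-0.1],"spin": 0,"grip": 0.4},
  {"offset": [0,0,-0.14],"spin": 0,"grip": 0.4},
  {"offset": [0,0,-0.18],"spin": -7,"grip": -1},
  {"offset": [0,0,-0.22],"spin": -14,"grip": -1},
  {"offset": [0,0,-0.25],"spin": -21,"grip": -1},
  {"offset": [0.01,-0.04,-0.26],"spin": -28,"grip": -1},
  {"offset": [0.02,-0.08,-0.26],"spin": -35,"grip": -1},
])

```text
time: 35.33
tool_pos: [510.0, -168.5, 250.9]
ee_rot: [0.002, 0.953, 0.302, 0.002]
ft_force: [0.7, -0.1, -0.1]
gripper_width: 0.007
finger_force: 0.0
```

```bash
cat > chk.py <<'E'
from h import *
s=ctrl.observe(); print(s['time'],s['tool_pos'].round(1),s['ee_rot'].round(4),s['gripper_width'])
ims=[]
for n in ('top','scene'):
    c=cam(n); W=cloud(c); m=(W[...,1]>-305)&(W[...,1]<-192)&(W[...,0]>427)&(W[...,0]<655)&(W[...,2]>11)&(W[...,2]<40)
    k,l,st,ce=cv2.connectedComponentsWithStats(m.astype(np.uint8))
    for i in range(1,k):
        if st[i,4]>30: q=W[l==i]; print(n,st[i,4],q.mean(0).round(0),np.percentile(q[:,2],[5,95]).round(0))
    X,Y,Z=W[...,0],W[...,1],W[...,2]
    for x in (454,490,600,700):
        k=(abs(X-x)<5)&(Y>-420)&(Y<-330)&(Z>40)&(Z<120)
        if k.any(): k2=k&(Z>np.nanmax(Z[k])-8); print(' rake',x,((Y[k2].min()+Y[k2].max())/2).round(1),np.median(Z[k2]).round(1))
    ims.append(c['img'])
cv2.imwrite('pics/chk.png',np.hstack([cv2.resize(ims[0],(400,300)),cv2.resize(ims[1],(400,300))]))
E
python3 chk.py
```

```text
35.3333 [ 510.  -168.5  250.9] [0.0017 0.9532 0.3023 0.0016] 0.006688385776348925
top 149 [ 603. -238.   17.] [14. 20.]
top 125 [ 480. -243.   17.] [15. 20.]
 rake 700 -395.9 70.0
scene 115 [ 492. -243.   16.] [13. 19.]
scene 132 [ 601. -243.   16.] [13. 19.]
 rake 454 -373.7 75.7
 rake 490 -378.3 76.2
 rake 600 -385.7 64.1
 rake 700 -392.9 65.3
```

View pics/chk.png

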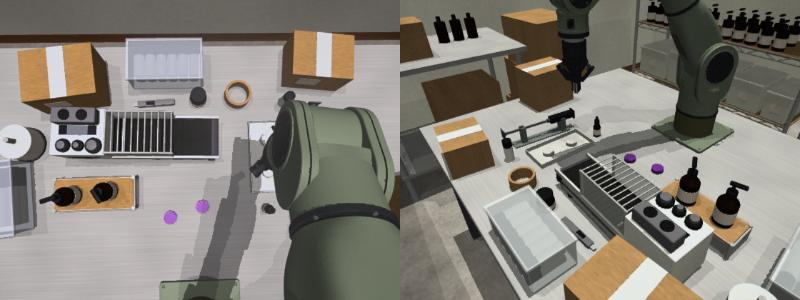

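Emit:
move_arm([
  {"offset": [0.28,-0.31,0],"spin": -54.9,"grip": -1},
  {"offset": [0.28,-0.31,0],"spin": -54.9,"grip": -1},
  {"offset": [0.28,-0.31,0],"spin": -54.9,"grip": -1},
  {"offset": [0.28,-0.31,0],"spin": -54.9,"grip": -1},
  {"offset": [0.28,-0.31,0],"spin": -54.9,"grip": -1},
  {"offset": [0.28,-0.31,0],"spin": -54.9,"grip": -1},
  {"offset": [0.28,-0.31,0],"spin": -54.9,"grip": -1},
  {"offset": [0.28,-0.31,0],"spin": -54.9,"grip": -1},
  {"offset": [0.28,-0.31,0],"spin": -54.9,"grip": -1},
  {"offset": [0.28,-0.31,0],"spin": -54.9,"grip": -1},
  {"offset": [0.28,-0.31,0],"spin": -54.9,"grip": -1},
  {"offset": [0.28,-0.31,0],"spin": -54.9,"grip": -1},
])

```text
time: 36.43
tool_pos: [559.7, 249.5, 247.5]
ee_rot: [-0.0, 0.706, 0.708, -0.0]
ft_force: [-0.3, -1.8, -0.2]
gripper_width: 0.003
finger_force: 0.0
```

Emit:
move_arm([
  {"offset": [0.03,0.004,0],"spin": 0,"grip": -1},
  {"offset": [0.06,0.008,0],"spin": 0,"grip": -1},
  {"offset": [0.104,0.012,0],"spin": 0,"grip": -1},
  {"offset": [0.104,0.012,0],"spin": 0,"grip": -1},
  {"offset": [0.104,0.012,0.03],"spin": 0,"grip": -1},
  {"offset": [0.104,0.012,0.06],"spin": 0,"grip": -1},
  {"offset": [0.104,0.012,0.08],"spin": 0,"grip": -1},
  {"offset": [0.104,0.012,0.08],"spin": 0,"grip": -1},
])

```text
time: 37.1
tool_pos: [571.6, 348.8, 164.4]
ee_rot: [-0.0, 0.707, 0.707, -0.003]
ft_force: [0.7, -1.0, 0.3]
gripper_width: 0.001
finger_force: 0.0
```

Run:
```python
from h import *
s=ctrl.observe(); print(s['tool_pos'].round(1),s['ee_rot'].round(4))
c=cam('wrist'); np.savez('w7.npz',**c); W=cloud(c); X,Y,Z=W[...,0],W[...,1],W[...,2]
m=(Z>164)&(Z<178)&(X>540)&(X<595)&(Y>280)&(Y<420)
k,l,st,ce=cv2.connectedComponentsWithStats(m.astype(np.uint8))
for i in range(1,k):
    if st[i,4]>30: q=W[l==i]; r=cv2.minEnclosingCircle(q[:,:2].astype(np.float32)); print(st[i].tolist(),np.round(r[0],1),round(r[1],1),q[:,2].mean().round(1))
```

```text
[571.6 348.8 164.4] [-2.000e-04  7.074e-01  7.068e-01 -3.000e-03]
[258, 149, 47, 47, 1725] [573.3 389.4] 12.4 171.4
[264, 231, 31, 24, 339] [572.3 347.7] 8.7 169.9
[272, 329, 10, 14, 127] [571.2 291.7] 5.7 171.6
```

Emit:
move_arm([
  {"offset": [-0.001,0,0.008],"spin": 0,"grip": -1},
  {"offset": [-0.001,0,0.014],"spin": 0,"grip": -1},
  {"offset": [-0.001,0,0.018],"spin": 0,"grip": -1},
  {"offset": [-0.001,0,0.018],"spin": 0,"grip": -1},
])

```text
time: 37.48
tool_pos: [572.4, 349.9, 149.7]
ee_rot: [-0.0, 0.707, 0.707, -0.0]
ft_force: [0.7, -0.4, -0.3]
gripper_width: -0.001
finger_force: 0.0
```

Emit:
move_arm([
  {"offset": [-0.001,0,0.003],"spin": 0,"grip": -1},
  {"offset": [-0.001,0,0.005],"spin": 0,"grip": -1},
  {"offset": [-0.001,0,0.007],"spin": 0,"grip": -1},
  {"offset": [-0.001,0,0.007],"spin": 0,"grip": -1},
])

```text
time: 37.82
tool_pos: [572.6, 349.3, 143.1]
ee_rot: [-0.0, 0.707, 0.707, 0.0]
ft_force: [0.5, 0.6, 4.7]
gripper_width: 0.003
finger_force: 2.3
```

Emit:
move_arm([
  {"offset": [0,0,0.001],"spin": 0,"grip": -1},
  {"offset": [0,0,0.001],"spin": 0,"grip": -1},
  {"offset": [0,0,0.001],"spin": 0,"grip": -1},
])

```text
time: 38.07
tool_pos: [572.7, 349.4, 142.8]
ee_rot: [0.0, 0.707, 0.707, 0.001]
ft_force: [-0.8, 0.5, 9.1]
gripper_width: -0.002
finger_force: 4.9
```

Emit:
move_arm([
  {"offset": [0,0,-0.03],"spin": 0,"grip": -1},
  {"offset": [0,0,-0.03],"spin": 0,"grip": -1},
  {"offset": [0.02,0.001,-0.03],"spin": 0,"grip": -1},
  {"offset": [0.0415,0.001,-0.03],"spin": 0,"grip": -1},
  {"offset": [0.0415,0.001,-0.03],"spin": 0,"grip": -1},
  {"offset": [0.0415,0.001,-0.03],"spin": 0,"grip": -1},
  {"offset": [0.0415,0.001,-0.015],"spin": 0,"grip": -1},
  {"offset": [0.0415,0.001,-0.009],"spin": 0,"grip": -1},
  {"offset": [0.0415,0.001,-0.005],"spin": 0,"grip": -1},
  {"offset": [0.0415,0.001,-0.002],"spin": 0,"grip": -1},
  {"offset": [0.0415,0.001,0],"spin": 0,"grip": -1},
  {"offset": [0.0415,0.001,0],"spin": 0,"grip": -1},
])

```text
time: 39.07
tool_pos: [573.8, 390.1, 142.9]
ee_rot: [0.0, 0.707, 0.707, 0.0]
ft_force: [-1.0, -2.5, 5.5]
gripper_width: -0.0
finger_force: 2.4
```

Emit:
move_arm([
  {"offset": [0,0,0],"spin": 0,"grip": -1},
  {"offset": [0,0,0],"spin": 0,"grip": -1},
])

```text
time: 39.23
tool_pos: [573.8, 390.2, 142.8]
ee_rot: [0.0, 0.707, 0.707, 0.0]
ft_force: [-2.2, -4.1, 6.8]
gripper_width: -0.001
finger_force: 3.3
```

Emit:
move_arm([
  {"offset": [0,0,-0.03],"spin": 0,"grip": -1},
  {"offset": [0,0,-0.07],"spin": 0,"grip": -1},
  {"offset": [0,0,-0.11],"spin": 0,"grip": -1},
  {"offset": [0,0,-0.13],"spin": 0,"grip": -1},
  {"offset": [0,0,-0.13],"spin": 0,"grip": -1},
  {"offset": [0,0,-0.13],"spin": 0,"grip": -1},
])

```text
time: 39.73
tool_pos: [573.7, 390.8, 273.1]
ee_rot: [0.0, 0.707, 0.707, 0.001]
ft_force: [-0.7, 0.6, -0.7]
gripper_width: -0.0
finger_force: 0.0
```

```bash
python3 chk.py
```

```text
39.7333 [573.7 390.8 273.1] [1.000e-04 7.071e-01 7.071e-01 1.000e-03] -0.0004098855391285151
top 254 [ 599. -245.   17.] [15. 20.]
top 256 [ 489. -245.   17.] [14. 21.]
 rake 454 -376.3 76.2
 rake 490 -378.3 77.0
 rake 600 -385.7 67.3
 rake 700 -394.3 68.6
scene 118 [ 492. -243.   16.] [12. 19.]
scene 134 [ 601. -243.   16.] [12. 18.]
 rake 454 -375.1 74.8
 rake 490 -380.6 75.4
 rake 600 -386.7 64.4
 rake 700 -392.4 65.6
```

View pics/chk.png

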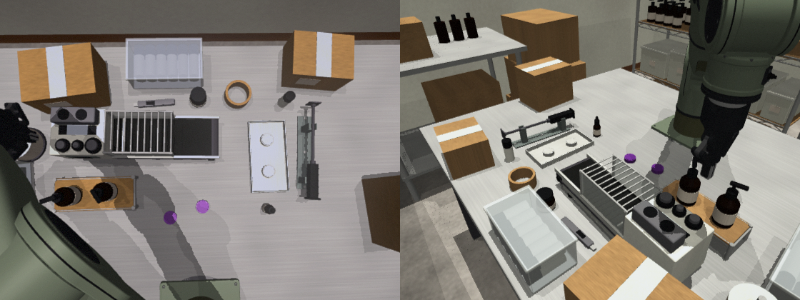

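```bash
python3 -c "
from cell import close_job
print(close_job())"
```

```text
the job is handed in; nothing more can be done
None
```

The job is handed in but no verdict came back: STOP was pressed, both tins present were raked out and lie flat in the tray, the rake is back on its rest, RESET and then START were pressed, and nothing else appeared moved in the last pictures.

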